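Fetch the scissors from under the riser with the hook

TASK

The scissors have slipped far under the low desk riser, out of the fingers' reach. Draw them out with the hook by one of their finger loops; if they catch in the narrow gate, ease them back and aside instead of forcing them, and do not take them with the fingers before their pivot is well clear of the gate. Lay the hook flat on the open desk, put the scissors flat on the floor of the steel tray, and leave the two bottles and the marker where they are.

Things in the scene. Friction and masses are not known exactly. Their poses are not given: they have to be found in the camera images.
- scissors: closed rigid scissors lying flat, 201 mm long, 96 wide over the two finger loops, 10 thick, 50-100 g. Origin: underside, mid-length, 8 mm on the loop side of the pivot; x to the blade tips (+101), y left, z up. Loops: x = -97 to -24; grip the solid neck (x = -28 to 0; 23 to 26 wide, 9 high). Centre of mass x = -40. Blades lie 4 to 8 mm above the underside.
- loop_left (a point): middle of the finger loop on the scissors' +y side, at (-62, 24, 5) mm in the scissors' frame. Its hole is an oval 45 mm long (x = -83 to -38) and 20 mm wide (y = 13 to 35); the loop's bars are 10 mm thick and 10 mm high.
- loop_right (a point): middle of the finger loop on the scissors' -y side, at (-62, -24, 5) mm in the scissors' frame; mirror image of the other loop.
- riser: low riser fixed to the desk, white walls, see-through top, 310 (x) by 200 (y) mm, 58 high; a small box stands on its top at the back. Closed on three sides; its -x end is narrowed by a grey gate. Origin: centre of its foot; x points from that end inwards, z up. All 6 mm thick: inside 52 high, 188 wide. The scissors start inside, loops towards the gate and 45 to 85 mm behind it.
- riser_mouth (a point): middle of the riser's open end, on the desk, at (-155, 0, 0) mm in its frame, same axes. The gate (x = -9 to 0 here) is stuck: its gap, 106 wide and 51 high with round edges, is centred anywhere from y = -34 to +34; no reading tells where (feel or look). Drawn by a loop, scissors trail with their centre of mass behind the hook and reach 67 mm to the other loop's side of it, 22 to the hooked side.
- hook: loose hook tool, 120 g: block handle 92 mm long (x), 20 wide (y), 30 high, and a 7 mm round steel shaft that runs from it along +x at z = 24 mm and ends in a 7 mm round tooth turned straight down to z = 0.5. Origin: centre of the handle's underside; z up, height 0 when flat on the desk. Centre of mass 7 mm ahead of the origin; grip the handle across its width.
- hook_tooth (a point): lower end of the hook's tooth, at (185, 0, 0) mm in the hook's frame.
- tray: shallow steel instrument tray fixed to the desk, 256 mm (its x) by 146 mm (its y), rim 18 mm high, walls and floor 3 mm; inside 250 by 140 mm. Origin: centre of its underside. The scissors fit flat with their length along the tray's x, either way round.
- strip_bottle: bystander: upright bottle with a black cap, 50 mm across, 133 mm high; origin at the centre of its underside.
- dropper: bystander: small upright dropper bottle, 26 mm across, 62 mm high; origin at the centre of its underside.
- marker: bystander: black marker pen lying on the desk, 138 mm long and 12 mm thick; origin under its middle.

How it is judged:
On the way, in this order (a step that is already met when the one before it is completed fails the run):
1. the scissors have been drawn out with the hook until their origin is more than 25 mm outside the mouth (x of scissors in the frame of riser_mouth below -0.025 m and height (world z) of scissors below 0.02 m), for 0.1 s.
2. the hook lies flat on the desk, let go, with the scissors not yet in the tray (height (world z) of hook below 0.006 m and angle between hook's own z axis and vertical below 0.06 rad and contact force between the fingers and hook below 0.1 N and horizontal distance between scissors and tray above 0.08 m), for 0.1 s.
At the end, for the whole second after the job is handed in: The scissors lie at rest, flat (tilt under 3 degrees) on the tray's floor, origin within 35 mm of the tray's centre along each side; the hook lies flat on the desk (within 6 mm of its height, 3.4 degrees), at rest, its origin over 80 mm from the tray's (x of scissors in the frame of tray between -0.035 and 0.035 m and y of scissors in the frame of tray between -0.035 and 0.035 m and z of scissors in the frame of tray below 0.009 m and angle between scissors's own z axis and vertical below 0.05 rad and linear speed of each of scissors, hook below 0.02 m/s and height (world z) of hook below 0.006 m and angle between hook's own z axis and vertical below 0.06 rad and horizontal distance between hook and tray above 0.08 m); the robot touches nothing.
It fails at once if a finger touches the scissors while their origin is still inside, or less than 10 mm outside, the mouth (contact force between the fingers and scissors above 0.5 N and x of scissors in the frame of riser_mouth above -0.01 m).
It fails at once if the scissors are forced against the riser or its gate with over 15 N (contact force between scissors and riser above 15 N).
It fails at once if the hook is forced against the riser or its gate with over 30 N (contact force between hook and riser above 30 N).
It fails at once if a bottle or the marker is pushed more than 25 mm (distance of any of strip_bottle, dropper, marker from where it was at the start of the episode above 0.025 m).
It also fails if it takes over 72 s, if anything falls off the work surface, if the arm or the gripper's body presses on something with over 40 N, if the wrist force passes 120 N, or if a joint passes its speed limit or range.

ROBOT

A 6-joint arm with a two-finger parallel gripper is mounted at the origin on a cart in front of the work surface, level with it; the furniture and walls round the work are solid. World frame = base frame: x ahead of the robot, y to its left, z up, the work surface at z = 0. Lengths are in m, angles in rad, forces in N, time in s.
With the tool pointing down it reaches from about 0.35 to 0.775 m from the base axis. Payload 5.5 kg.
Tool frame: the origin (TCP) lies midway between the tips of the shut fingers; the grasp point (between the pads) lies 19 mm behind it; z points along the fingers, x is the direction in which the jaws open and shut, and the axes are right-handed (so a half turn about z gives the same grasp; the last joint's range is limited). The gripper opens to 85 mm and grips with 20 to 120 N. Pads are 22 mm wide; open, the fingers measure 114 mm over their backs; the gripper's body (76 mm by 85 mm) begins 54 mm behind the grasp point. The pads swing forward as they close: fully open they stand 13 mm farther back than shut.
Start: joints at [1.065, 0.313, 0.046, 1.304, 0, 1.431], TCP at [0.206, 0.537, 0.231] pointing down, gripper open.
Joint ranges: [-2.76, 2.76], [-0.86, 1.69], [-1.03, 1.26], [-2.2, 2.34], [-1.47, 1.5], [-3.14, 3.14]. Speed limits (rad/s): [2.57, 2.57, 3.14, 3.14, 3.14, 3.14].

INTERFACE

Orientations are given as a unit quaternion [w, x, y, z].
In Python, from workcell import env gives the robot as it stands. The module is installed in compiled form; this text tells all that it offers.
- The arm moves only by the tool apply_moves, never from a script. Its argument "moves" is a list of rows, each a list of 3 entries, a list of its own where there are three numbers: the shift along the tool's x, y, z in cm, then the turn about the tool's z in degrees, then the opening, from 0 (shut) to 1 (fully open). In form: [[[x, y, z], yaw, gripper], ...]. A call has exactly 10 rows; each row is the pose to reach, as a shift and turn from the pose commanded when the call began, along the tool's axes at that moment; what a row does not reach only later rows make up. A row lasts 1/8 s, in which the tool goes at most 62.5 mm and 10.7 degrees, less where a joint would pass 70% of its speed; a pose out of reach is approached as far as the arm can. A call with a gripper value outside its range is refused whole. The fingers move at their own pace and stop on an object; "squeeze" is the grip in N (left out, the last holds). Time passes only in rows, so rows that repeat a pose let the fingers close, or fill a call up. It gives the time, the measured TCP pose, the force and the opening at its end, in the units of the state.
- env.get_state(): the state, without advancing time (a new reading comes with each control period).
- env.read_camera(name): name is "side" or "top" or "wrist"; returns a dict with "pixels" (384x512x3 uint8, red, green, blue), "fov_y" (degrees; the focal length in pixels is half the picture's height over the tangent of half this angle, whatever the lens; pixels are square), "cx", "cy" (the principal point, pixels), "world_from_camera" (4x4, takes a point from camera to world coordinates); the wrist camera has in their place "hand_eye" (4x4, takes a point from camera to tool coordinates, whose origin is the TCP and whose axes are the tool frame's). Camera axes: x right, y down, z forward; pixel columns grow to the right and rows downward; lengths in m; the calibration is good to about 2 mm. A picture is of the moment at which its call begins: read the wrist's pose just before it. There is no depth.
- env.hand_in(): hands the job in, once; it reports no verdict.
The state is a dict: "clock": time; "joint_pos": joint angles; "qvel": joint speeds; "tau": joint torques, N m; "tcp_pos": TCP position; "orientation": TCP orientation; "wrist_force": force on the tool from outside, world axes, zero at the start; "ft_torque": the same for the moment, N m; "finger_gap": finger opening in m.
Only numpy, scipy, OpenCV 4.12 (cv2) and the standard library are available. Lean on these libraries where they do the work, as an engineer would, in place of code of your own. Each camera call takes 0.05 s, during which the arm holds its last target.

## Working session

There is one attempt and no reset: what is moved stays moved. The work goes in short steps, Python scripts to look and compute and a tool call to move; the robot and the scene stay as the last step left them, time stands still between calls to the robot, and variables do not carry over. Pictures are saved under pics/ and viewed, and the job is handed in when it is done.

Besides the shell and the picture viewer there is one more tool, called after "Call:" as name(argument=value, ...) on one line, values as JSON. apply_moves: Moves the arm, as the interface text tells. Its arguments: {"type":"object","properties":{"moves":{"type":"array","items":{"type":"array"}},"squeeze":{"type":"number"}},"required":["moves"]}

```bash
mkdir -p pics; cat > h.py <<'E'
import numpy as np, cv2
from workcell import env
from scipy.spatial.transform import Rotation as R
def cam(n):
    s=env.get_state(); c=env.read_camera(n)
    f=192/np.tan(np.radians(c['fov_y'])/2)
    if 'hand_eye' in c:
        T=np.eye(4); q=s['orientation']; T[:3,:3]=R.from_quat([q[1],q[2],q[3],q[0]]).as_matrix(); T[:3,3]=s['tcp_pos']
        M=T@np.array(c['hand_eye'])
    else: M=np.array(c['world_from_camera'])
    return np.array(c['pixels']),f,c['cx'],c['cy'],M
def save(n,p,scale=1):
    im=cv2.cvtColor(p,cv2.COLOR_RGB2BGR)
    cv2.imwrite('pics/'+n+'.png',cv2.resize(im,None,fx=scale,fy=scale,interpolation=cv2.INTER_CUBIC))
def ray(C,uv,z):
    p,f,cx,cy,M=C
    d=M[:3,:3]@np.array([(uv[0]-cx)/f,(uv[1]-cy)/f,1]); o=M[:3,3]
    return o+d*(z-o[2])/d[2]
def proj(C,P):
    p,f,cx,cy,M=C
    q=M[:3,:3].T@(np.array(P)-M[:3,3]); return np.array([cx+f*q[0]/q[2],cy+f*q[1]/q[2]])
E
python3 - <<'E'
from h import *
s=env.get_state()
for k,v in s.items(): print(k,np.round(v,4))
for n in ['side','top','wrist']:
    C=cam(n); save(n+'0',C[0],1.5); print(n,C[1:4],np.round(C[4],3).tolist())
E
```

```text
clock 0.0
joint_pos [ 1.0654  0.314   0.045   1.3036 -0.      1.4312]
qvel [-0.0015 -0.0006 -0.0007 -0.0002  0.0014 -0.    ]
tau [-2.20000e-03 -4.80637e+01  2.98530e+01  1.97000e-02 -4.00000e-04
 -0.00000e+00]
tcp_pos [0.2054 0.5365 0.2304]
orientation [ 4.000e-04  8.239e-01  5.667e-01 -8.000e-04]
wrist_force [ 0.6911 -0.2362 -0.6709]
ft_torque [-0.0063 -0.0431 -0.0192]
finger_gap 0.0855
side (np.float64(486.6994546367628), 253.74037142173492, 190.51040127763923) [[-0.941, 0.198, -0.273, 0.88], [0.337, 0.516, -0.788, 0.918], [-0.015, -0.834, -0.552, 0.737], [0.0, 0.0, 0.0, 1.0]]
top (np.float64(411.9630306703718), 256.0607692815956, 194.61325478338412) [[0.005, -0.982, 0.19, 0.357], [-1.0, -0.008, -0.011, -0.048], [0.012, -0.19, -0.982, 1.109], [0.0, 0.0, 0.0, 1.0]]
wrist (np.float64(337.88957369309696), 253.95406551419973, 189.56039812965116) [[0.356, 0.894, 0.271, 0.135], [0.934, -0.34, -0.105, 0.564], [-0.002, 0.291, -0.957, 0.375], [0.0, 0.0, 0.0, 1.0]]
```

View pics/top0.png

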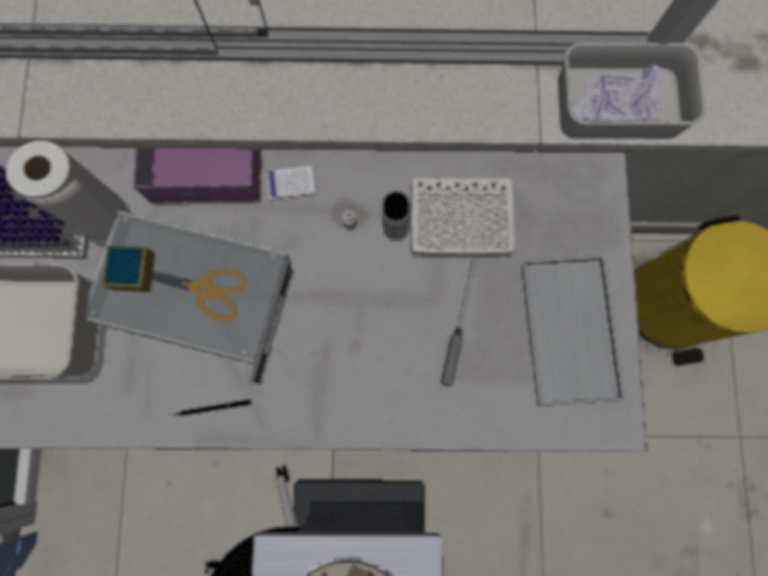

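View pics/side0.png

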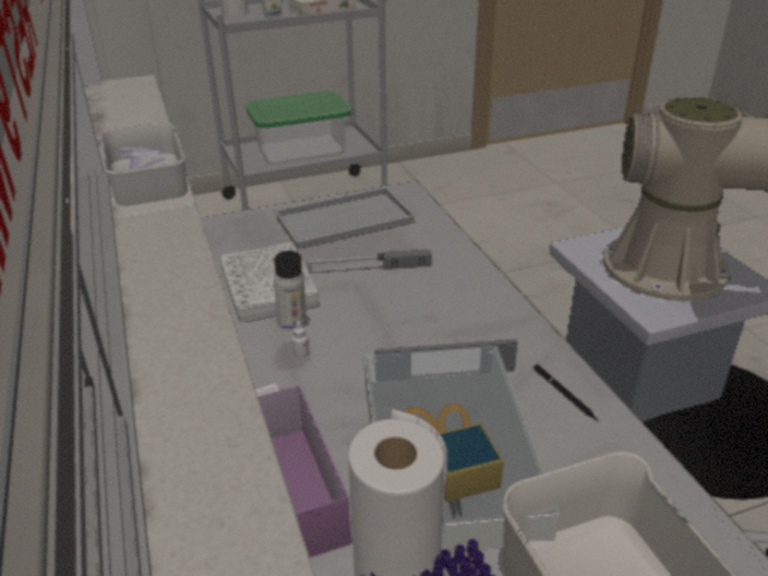

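View pics/wrist0.png

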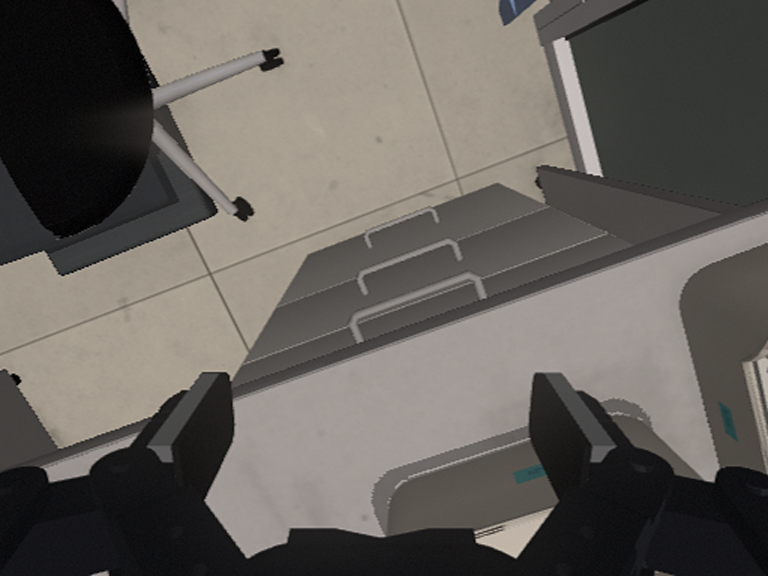

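```bash
python3 - <<'E'
from h import *
C=cam('top'); p=C[0]; save('topz1',p[130:265,50:210],5); save('topz2',p[110:280,260:430],4)
C=cam('side'); p=C[0]; save('sidez1',p[215:375,230:400],4.5)
E
```

```text
(no output)
```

View pics/topz1.png

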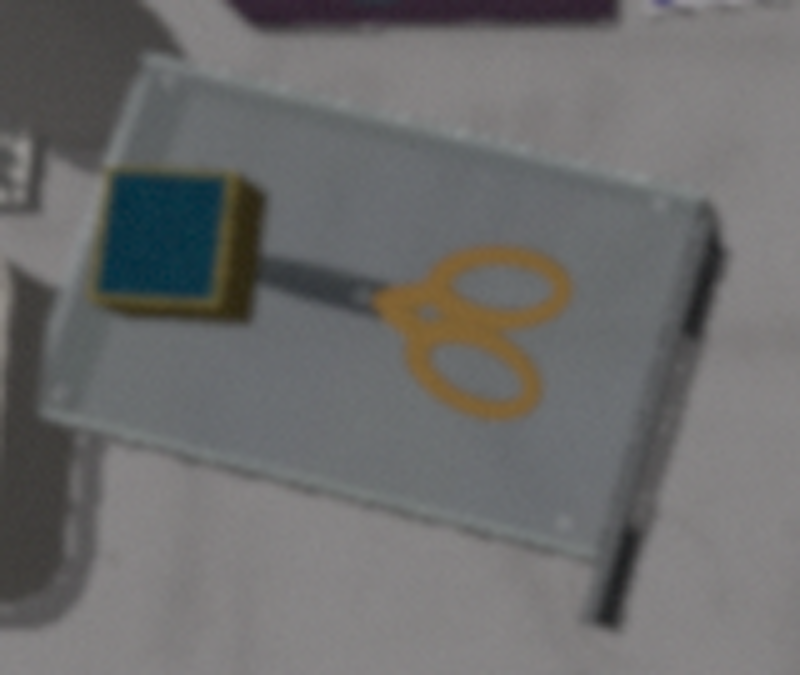

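View pics/topz2.png

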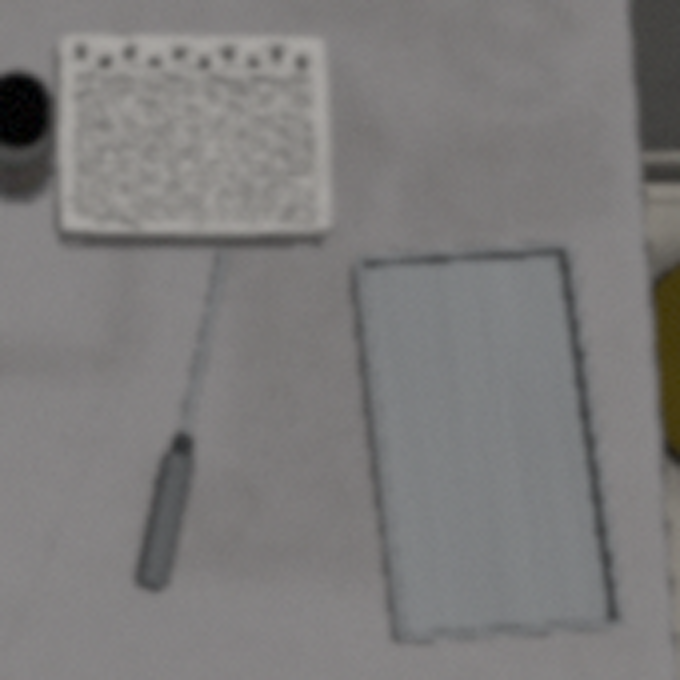

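View pics/sidez1.png

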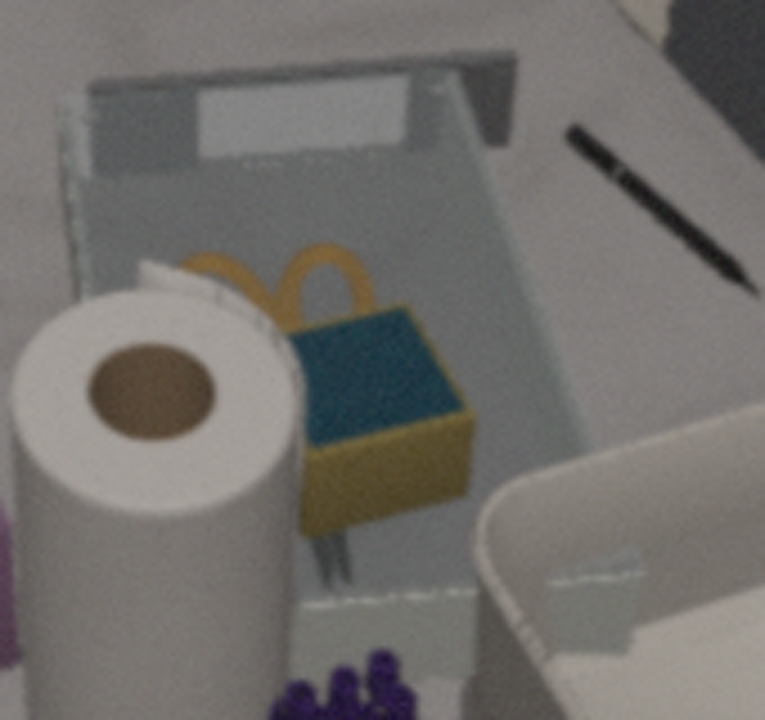

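```bash
cat >> h.py <<'E'
def z2(x,y,ox,oy,s): return (ox+(x+.5)/s-.5, oy+(y+.5)/s-.5)
E
python3 - <<'E'
from h import *
T=cam('top'); S=cam('side')
t=lambda x,y,z: np.round(ray(T,z2(x,y,50,130,5),z),4)
for n,a in dict(backL=(148,60),backR=(45,412),frontL=(712,200),frontR=(598,555)).items(): print(n,t(*a,.058))
for a in [(695,330),(637,525)]: print('gap top',t(*a,.051), t(*a,.0))
s=lambda x,y,z: np.round(ray(S,z2(x,y,230,215,4.5),z),4)
for a,z in [((200,157),0),((408,145),0),((200,92),.051),((408,76),.051),((95,85),.058),((515,55),.058),((513,147),0)]: print('side',a,s(*a,z))
# scissors: orange mask
for n,C in (('top',T),('side',S)):
    hsv=cv2.cvtColor(C[0],cv2.COLOR_RGB2HSV)
    m=((hsv[...,0]>10)&(hsv[...,0]<25)&(hsv[...,1]>95)&(hsv[...,2]>100)).astype(np.uint8)
    m[:, :120]=0 if n=='top' else m[:, :120]
    cs,h=cv2.findContours(m,cv2.RETR_CCOMP,cv2.CHAIN_APPROX_NONE)
    for c,hh in zip(cs,h[0]):
        if len(c)>12:
            M=cv2.moments(c); u=(M['m10']/M['m00'],M['m01']/M['m00']); print(n,'hole' if hh[3]>=0 else 'out',len(c),M['m00'],np.round(u,1),np.round(ray(C,u,.0075),4))
tt=lambda x,y,z: np.round(ray(T,z2(x,y,260,110,4),z),4)
print('hook', tt(182,438,.03),tt(151,588,.03),'shaft',tt(186,425,.024),tt(222,250,.024))
for a in [(355,265),(565,250),(615,622),(397,640)]: print('tray',tt(*a,.018))
hsv=cv2.cvtColor(T[0],cv2.COLOR_RGB2HSV)
E
```

```text
backL [0.6991 0.4103 0.058 ]
backR [0.5104 0.4465 0.058 ]
frontL [0.6252 0.1093 0.058 ]
frontR [0.4392 0.1605 0.058 ]
gap top [0.557  0.1167 0.051 ] [0.5667 0.1247 0.    ]
gap top [0.4552 0.1427 0.051 ] [0.4599 0.1519 0.    ]
side (200, 157) [0.5549 0.1169 0.    ]
side (408, 145) [0.4509 0.146  0.    ]
side (200, 92) [0.5591 0.1263 0.051 ]
side (408, 76) [0.4569 0.1514 0.051 ]
side (95, 85) [0.6089 0.1109 0.058 ]
side (515, 55) [0.4036 0.163  0.058 ]
side (513, 147) [0.4011 0.1666 0.    ]
top out 111 760.5 [144.9 194.9] [0.5664 0.2419 0.0075]
top hole 47 188.5 [144.8 204. ] [0.5413 0.2407 0.0075]
top hole 13 16.5 [135.3 192.1] [0.5738 0.2682 0.0075]
top hole 48 179.0 [150.3 187. ] [0.5883 0.2285 0.0075]
top out 217 3370.5 [486.7 183.4] [ 0.6058 -0.695   0.0075]
top hole 21 24.5 [481.1 193.6] [ 0.577  -0.6768  0.0075]
top hole 41 60.5 [469.6 195.2] [ 0.5724 -0.6447  0.0075]
side out 14 4.0 [300.5 315.4] [0.5827 0.3263 0.0075]
side out 29 10.5 [313.1 312.2] [0.5561 0.3275 0.0075]
side out 16 2.0 [329.  308.1] [0.522  0.3287 0.0075]
side out 115 178.5 [294.  277.4] [0.5521 0.2248 0.0075]
hook [ 0.5002 -0.1894  0.03  ] [ 0.402  -0.1676  0.03  ] shaft [ 0.5097 -0.193   0.024 ] [ 0.6297 -0.2196  0.024 ]
tray [ 0.6214 -0.3111  0.018 ]
tray [ 0.6332 -0.4556  0.018 ]
tray [ 0.3823 -0.4731  0.018 ]
tray [ 0.3699 -0.3293  0.018 ]
```

```bash
cat >> h.py <<'E'
def cur():
    s=env.get_state(); q=s['orientation']; M=R.from_quat([q[1],q[2],q[3],q[0]]).as_matrix()
    return s,M,np.degrees(np.arctan2(M[1,0],M[0,0]))
def go(pos,th):
    s,M,a=cur(); d=M.T@(np.array(pos)-s['tcp_pos'])*100
    y=-((th-a+180)%360-180); print('shift cm',np.round(d,2),'yaw',round(y,1),'| at',np.round(s['tcp_pos'],4),'ang',round(a,2),'gap',round(s['finger_gap'],4),'F',np.round(s['wrist_force'],1),'t',s['clock'])
MOUTH=np.array([.5324,.131]); XR=np.array([.2334,.9724]); YR=np.array([-.9724,.2334])
def rf(p): d=np.array(p)[:2]-MOUTH; return np.round([d@XR,d@YR],4)
def w(x,y): return MOUTH+x*XR+y*YR
E
python3 - <<'E'
from h import *
go([.456,-.18,.2],77.5)
E
```

```text
shift cm [-57.98  49.02   3.13] yaw -8.5 | at [0.2057 0.5369 0.2311] ang 69.04 gap 0.0853 F [ 0.2  0.5 -0.8] t 0.35
```

Call:
apply_moves(moves=[[[-58,49,3.1],-8.5,1],[[-58,49,3.1],-8.5,1],[[-58,49,3.1],-8.5,1],[[-58,49,3.1],-8.5,1],[[-58,49,3.1],-8.5,1],[[-58,49,3.1],-8.5,1],[[-58,49,3.1],-8.5,1],[[-58,49,3.1],-8.5,1],[[-58,49,3.1],-8.5,1],[[-58,49,3.1],-8.5,1]])

```text
clock: 1.6
tcp_pos: [0.4119, -0.0548, 0.2061]
orientation: [0.001, 0.78, 0.626, 0.001]
wrist_force: [1.6, 0.9, -0.8]
finger_gap: 0.0854
```

```bash
python3 - <<'E'
from h import *
go([.456,-.18,.2],77.5)
E
```

```text
shift cm [-11.27   7.01   0.62] yaw 0.0 | at [ 0.4119 -0.0548  0.2061] ang 77.51 gap 0.0854 F [ 1.6  0.9 -0.8] t 1.6
```

Call:
apply_moves(moves=[[[-6,3.5,0.3],0,1],[[-11.2,7,0.6],0,1],[[-11.2,7,0.6],0,1],[[-11.2,7,0.6],0,1],[[-11.2,7,0.6],0,1],[[-11.2,7,0.6],0,1],[[-11.2,7,0.6],0,1],[[-11.2,7,0.6],0,1],[[-11.2,7,0.6],0,1],[[-11.2,7,0.6],0,1]])

```text
clock: 2.85
tcp_pos: [0.4556, -0.1771, 0.1998]
orientation: [-0.0, 0.78, 0.626, 0.0]
wrist_force: [-1.0, 0.2, -0.5]
finger_gap: 0.0853
```

```bash
python3 - <<'E'
from h import *
C=cam('wrist'); save('w1',C[0],1.5)
go([.456,-.18,.2],77.5)
print(proj(C,[.451,-.1785,.03]))
E
```

```text
shift cm [-0.27  0.1  -0.02] yaw 0.0 | at [ 0.4556 -0.1771  0.1998] ang 77.54 gap 0.0855 F [-0.5 -0.4  0.2] t 2.9
[251.40203799 164.97847781]
```

View pics/w1.png

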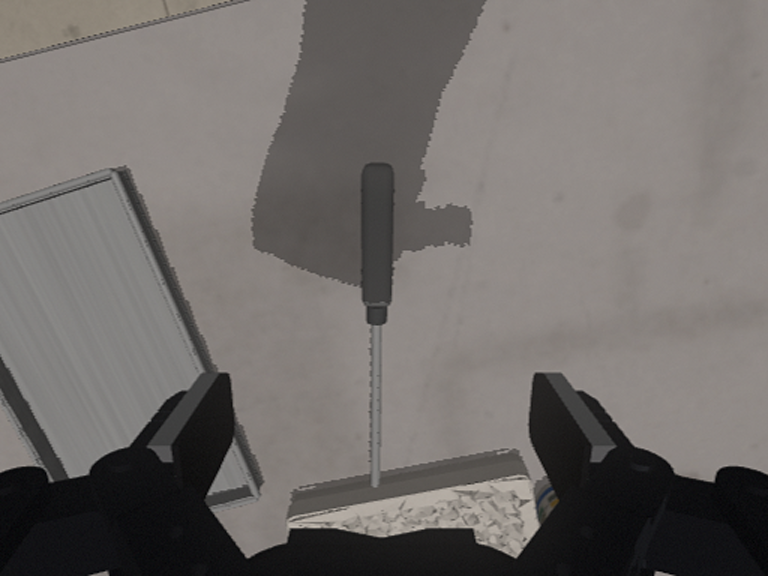

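```bash
python3 - <<'E'
from h import *
C=cam('wrist')
a=lambda x,y,z: ray(C,z2(x,y,0,0,1.5),z)
b,f,fe,t=a(377,163,.03),a(376.5,303,.03),a(376,323,.028),a(375.5,486,.0275)
print(b,f,fe,t, np.linalg.norm(f-b),np.linalg.norm(t-f))
d=(t-b)[:2]; print(np.degrees(np.arctan2(d[1],d[0])))
o=(b+f)/2; print('o',o)
T=cam('top')
u=d/np.linalg.norm(d); g=o[:2]+.003*u; go([*g,.02],np.degrees(np.arctan2(u[1],u[0]))+90)
E
```

```text
[ 0.39993378 -0.16745161  0.03      ] [ 0.48697576 -0.18709902  0.03      ] [ 0.50132619 -0.1906472   0.028     ] [ 0.62771812 -0.21915146  0.0275    ] 0.08923187163226845 0.14436765529697887
-12.787684952089572
o [ 0.44345477 -0.17727531  0.03      ]
shift cm [-0.28 -0.88 17.98] yaw 0.3 | at [ 0.4556 -0.1772  0.1998] ang 77.53 gap 0.0856 F [ 0.1  0.8 -0.6] t 3.0
```

```bash
python3 - <<'E'
from h import *
go([.4495,-.1788,.004],77.2)
E
```

```text
shift cm [-0.29 -0.56 19.58] yaw 0.3 | at [ 0.4556 -0.1772  0.1998] ang 77.53 gap 0.0856 F [ 0.1  0.8 -0.6] t 3.0
```

Call:
apply_moves(moves=[[[-0.3,-0.55,5],0.3,1],[[-0.3,-0.55,11],0.3,1],[[-0.3,-0.55,16],0.3,1],[[-0.3,-0.55,19],0.3,1],[[-0.3,-0.55,19.6],0.3,1],[[-0.3,-0.55,19.6],0.3,1],[[-0.3,-0.55,19.6],0.3,0],[[-0.3,-0.55,19.6],0.3,0],[[-0.3,-0.55,19.6],0.3,0],[[-0.3,-0.55,19.6],0.3,0]], squeeze=80)

```text
clock: 4.25
tcp_pos: [0.4501, -0.1791, 0.0045]
orientation: [0.001, 0.781, 0.624, 0.0]
wrist_force: [0.4, -0.9, -0.5]
finger_gap: 0.0186
```

```bash
python3 - <<'E'
from h import *
go([.4495,-.1788,.1],77.2)
E
```

```text
shift cm [ 0.01 -0.05 -9.55] yaw 0.0 | at [ 0.4501 -0.1791  0.0045] ang 77.24 gap 0.0186 F [ 0.4 -0.9 -0.5] t 4.25
```

```bash
python3 - <<'E'
from h import *
go([.4,-.14,.12],166.5)
T=cam('top'); print(ray(T,z2(348,218,0,0,1.5),.062),ray(T,z2(396,205,0,0,1.5),.133))
E
```

```text
shift cm [  2.7   -5.73 -11.56] yaw -89.3 | at [ 0.4501 -0.1791  0.0045] ang 77.24 gap 0.0186 F [ 0.4 -0.9 -0.5] t 4.25
[0.69171839 0.00575307 0.062     ] [ 0.69213225 -0.07683056  0.133     ]
```

Call:
apply_moves(moves=[[[0,0,-4],0,0],[[0,-1,-9],0,0],[[1.3,-3.5,-11.5],-10,0],[[2.7,-5.7,-11.5],-20,0],[[2.7,-5.7,-11.5],-30,0],[[2.7,-5.7,-11.5],-40,0],[[2.7,-5.7,-11.5],-50,0],[[2.7,-5.7,-11.5],-60,0],[[2.7,-5.7,-11.5],-70,0],[[2.7,-5.7,-11.5],-80,0]])

```text
clock: 5.55
tcp_pos: [0.3996, -0.1397, 0.1185]
orientation: [-0.0, 0.194, 0.981, 0.0]
wrist_force: [-1.2, -0.1, -1.5]
finger_gap: 0.0186
```

```bash
python3 - <<'E'
from h import *
go([*w(-.23,.017),.022],166.5)
T=cam('top');save('t2',T[0],1.5)
E
```

```text
shift cm [-3.85  7.1   9.65] yaw -8.9 | at [ 0.3996 -0.1397  0.1185] ang 157.57 gap 0.0186 F [-1.2 -0.1 -1.5] t 5.55
```

View pics/t2.png

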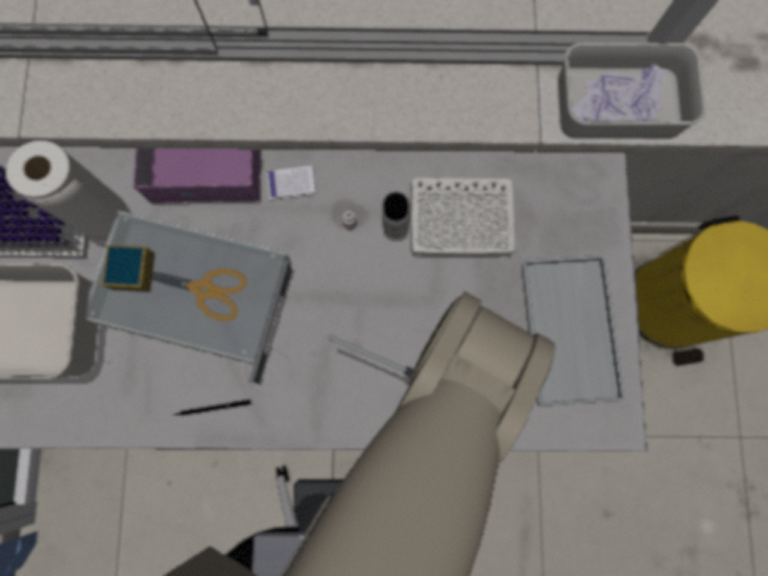

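Call:
apply_moves(moves=[[[-1,2,2],-4,0],[[-2.5,5,5],-8.9,0],[[-3.85,7.1,8],-8.9,0],[[-3.85,7.1,9.65],-8.9,0],[[-3.85,7.1,9.65],-8.9,0],[[-3.85,7.1,9.65],-8.9,0],[[-3.85,7.1,9.65],-8.9,0],[[-3.85,7.1,9.65],-8.9,0],[[-3.85,7.1,9.65],-8.9,0],[[-3.85,7.1,9.65],-8.9,0]])

```text
clock: 6.85
tcp_pos: [0.463, -0.0894, 0.0225]
orientation: [0.0, 0.121, 0.993, 0.0]
wrist_force: [0.3, -0.0, -1.1]
finger_gap: 0.0187
```

```bash
python3 - <<'E'
from h import *
T=cam('top');save('t3',T[0][130:265,50:290],3.3);S=cam('side');save('s3',S[0][180:375,200:400],3.5)
s=env.get_state(); p=s['tcp_pos']; 
u=np.array([.2334,.9724]); tt=p[:2]+.1797*u; print(p,'pred tooth',tt,rf(tt),'px top',proj(T,[*tt,.0415]),proj(T,[*tt,.017]),'side',proj(S,[*tt,.017]))
E
```

```text
[ 0.46290497 -0.08936774  0.02234142] pred tooth [0.50484695 0.08537254] [-0.0508  0.0161] px top [200.45822445 216.03094487] [201.56751177 217.30457062] side [288.80553204 231.04045548]
```

View pics/t3.png

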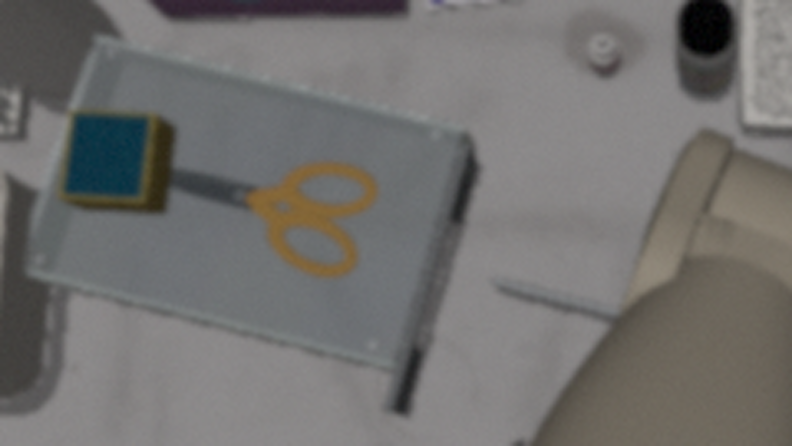

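View pics/s3.png

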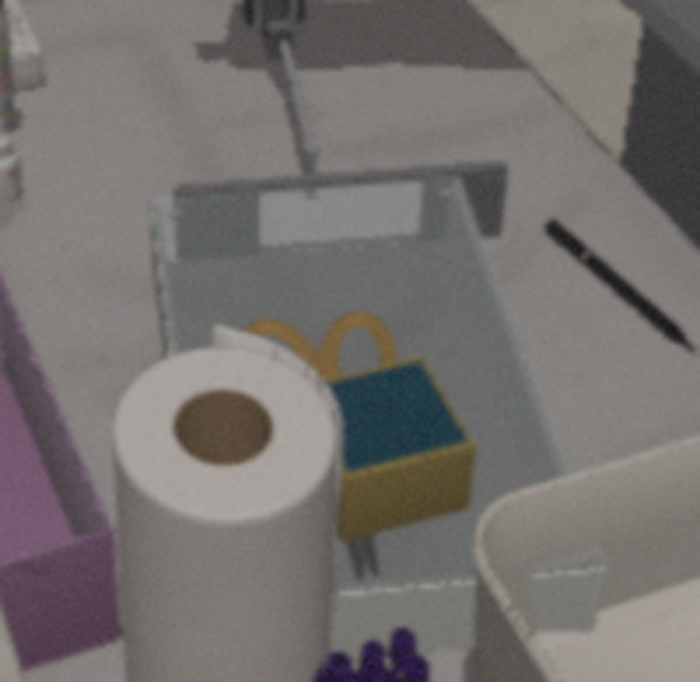

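```bash
python3 - <<'E'
from h import *
S=cam('side');save('s4',S[0][190:250,250:330],10)
s=env.get_state(); p=s['tcp_pos']; u=np.array([.2334,.9724]); tt=p[:2]+.1797*u
for z in (.0,.01,.018,.0455): print(z,(proj(S,[*tt,z])-[250,190])*10+4.5)
for d in (.03,.1): print(d,[(proj(S,[*(p[:2]+d*u),z])-[250,190])*10+4.5 for z in (.0385,.0455)])
E
```

```text
0.0 [390.89157944 470.94374834]
0.01 [391.91632755 438.15773562]
0.018 [392.74317825 411.70329525]
0.0455 [395.63434164 319.20278807]
0.03 [array([298.420813  ,  -4.28677229]), array([298.79611289, -26.7908209 ])]
0.1 [array([341.06538822, 149.22263532]), array([341.59539542, 126.1268689 ])]
```

View pics/s4.png

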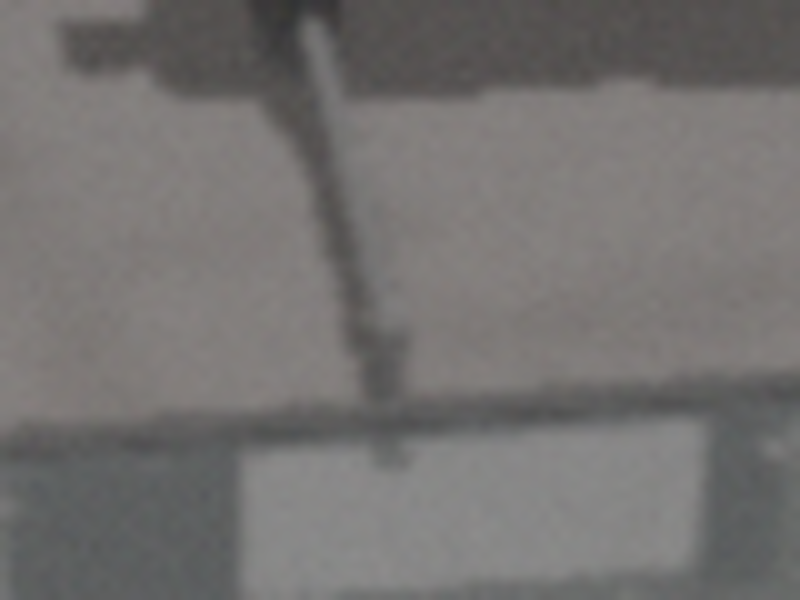

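Call:
apply_moves(moves=[[[0.1,2,-0.1],0,0],[[0.1,4,-0.1],0,0],[[0.1,6,-0.1],0,0],[[0.1,8,-0.1],0,0],[[0.1,10,-0.1],0,0],[[0.1,12,-0.1],0,0],[[0.1,14,-0.1],0,0],[[0.1,15.9,-0.1],0,0],[[0.1,15.9,-0.1],0,0],[[0.1,15.9,-0.1],0,0]])

```text
clock: 8.25
tcp_pos: [0.4998, 0.065, 0.0232]
orientation: [-0.0, 0.121, 0.993, -0.0]
wrist_force: [0.4, 0.8, -1.6]
finger_gap: 0.0183
```

```bash
cat > look.py <<'E'
import sys
from h import *
n=sys.argv[1]
T=cam('top');a=T[0][130:265,50:290];S=cam('side');b=S[0][180:375,200:400]
a=cv2.resize(a,None,fx=3.3,fy=3.3,interpolation=cv2.INTER_CUBIC); save(n+'t',a)
s,M,an=cur(); p=s['tcp_pos']; u=np.array([np.cos(np.radians(an-90)),np.sin(np.radians(an-90))]); tt=p[:2]+.1797*u
print('t',s['clock'],'tcp',p,'ang',an,'F',s['wrist_force'],'gap',s['finger_gap'],'tooth riser',rf(tt))
hz=p[2]-.0045
P=proj(T,[*tt,hz+.024]); print('pred elbow zoom',(P-[50,130]+.5)*3.3)
hsv=cv2.cvtColor(T[0],cv2.COLOR_RGB2HSV)
m=((hsv[...,0]>10)&(hsv[...,0]<25)&(hsv[...,1]>95)&(hsv[...,2]>100)).astype(np.uint8)
m[:,:112]=0; m[:,400:]=0
cs,h=cv2.findContours(m,cv2.RETR_CCOMP,cv2.CHAIN_APPROX_NONE)
for c,hh in zip(cs,h[0]):
    if len(c)>12:
        M_=cv2.moments(c)
        if M_['m00']<15: continue
        q=(M_['m10']/M_['m00'],M_['m01']/M_['m00']); W=ray(T,q,.008); print('hole' if hh[3]>=0 else 'out',M_['m00'],'world',np.round(W[:2],4),'riser',rf(W))
        r=np.array([rf(ray(T,x[0],.008)) for x in c]); print('   riser bbox x',r[:,0].min(),r[:,0].max(),'y',r[:,1].min(),r[:,1].max())
save(n+'s',b,3)
E
python3 look.py l5
```

```text
t 8.35 tcp [0.49978427 0.06473888 0.02320339] ang 166.10345816325727 F [ 0.23878842 -0.38457065 -0.61405345] gap 0.018753091719087563 tooth riser [0.1077 0.015 ]
pred elbow zoom [305.3953125  236.36739088]
out 173.5 world [0.5708 0.2714] riser [ 0.1455 -0.0046]
   riser bbox x 0.1199 0.1727 y -0.0415 0.0345
hole 16.5 world [0.5737 0.2681] riser [ 0.143  -0.0082]
   riser bbox x 0.1353 0.15 y -0.0142 -0.0023
```

View pics/l5t.png

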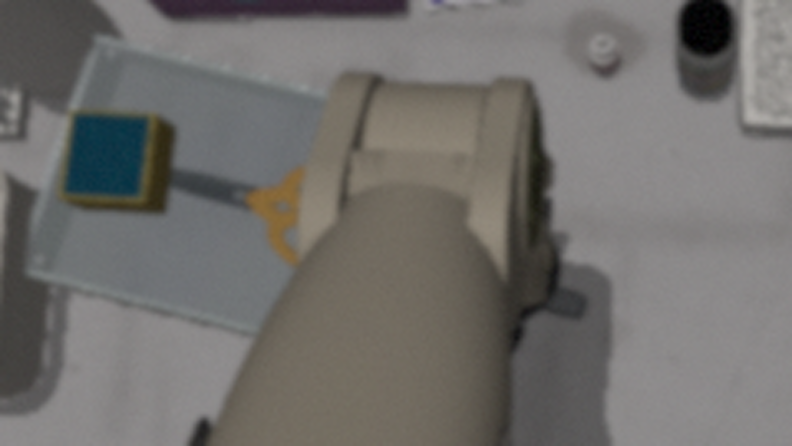

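View pics/l5s.png

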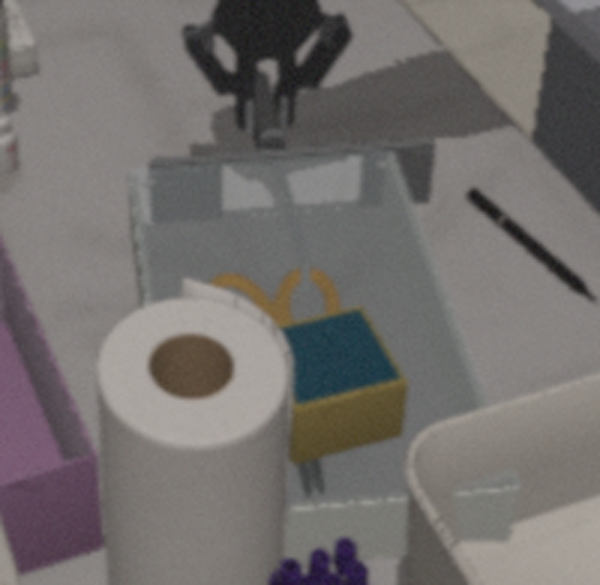

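```bash
python3 - <<'E'
from h import *
S=cam('side');save('s6',S[0][220:310,260:350],8)
W=cam('wrist');save('w6',W[0],1.4)
s,M,an=cur(); p=s['tcp_pos']; u=np.array([np.cos(np.radians(an-90)),np.sin(np.radians(an-90))]); tt=p[:2]+.1797*u
hz=p[2]-.0045
for z in (hz,hz+.024): print('tooth',z,(proj(S,[*tt,z])-[260,220])*8+3.5, proj(W,[*tt,z])*1.4)
L=[.5413,.2407,.01]; print('loopL px',(proj(S,L)-[260,220])*8+3.5, proj(W,L)*1.4)
E
```

```text
tooth 0.018774907620358244 [330.05025953 458.71638442] [352.39357309 702.92899023]
tooth 0.042774907620358245 [333.58752152 390.66665896] [352.07374367 772.08275733]
loopL px [337.59397269 485.3458665 ] [357.03789861 682.76475939]
```

View pics/s6.png

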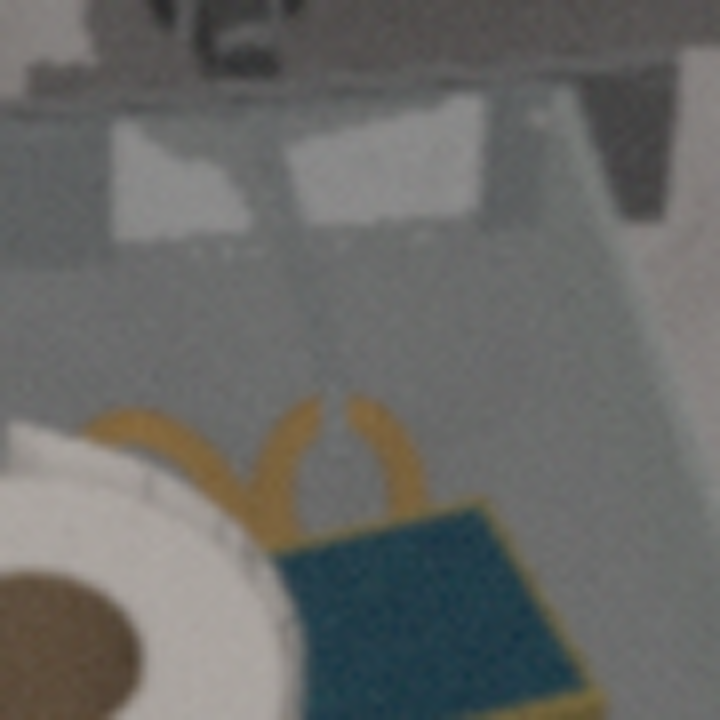

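View pics/w6.png

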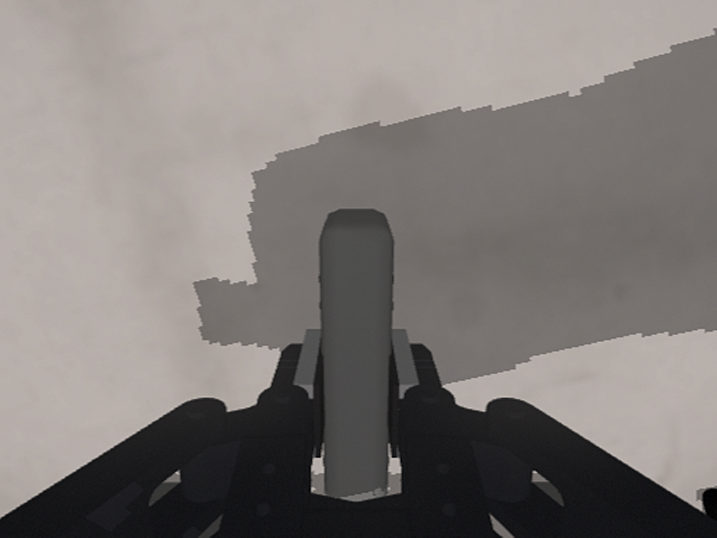

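Call:
apply_moves(moves=[[[0.2,0,0],0,0],[[0.2,0.2,0.3],0,0],[[0.2,0.2,0.6],0,0],[[0.2,0.2,0.9],0,0],[[0.2,0.2,1.2],0,0],[[0.2,0.2,1.5],0,0],[[0.2,0.2,1.7],0,0],[[0.2,0.2,1.7],0,0],[[0.2,0.2,1.7],0,0],[[0.2,0.2,1.7],0,0]])

```text
clock: 9.7
tcp_pos: [0.4987, 0.0677, 0.0064]
orientation: [0.0, 0.121, 0.993, 0.0]
wrist_force: [1.4, -0.9, -0.6]
finger_gap: 0.0186
```

```bash
cat > sl.py <<'E'
import sys
from h import *
S=cam('side');save(sys.argv[1],S[0][190:310,250:370],6)
s,M,an=cur(); p=s['tcp_pos']; u=np.array([np.cos(np.radians(an-90)),np.sin(np.radians(an-90))]); tt=p[:2]+.1797*u
hz=p[2]-.0045
print('t',s['clock'],'tcp',p,'ang',an,'F',s['wrist_force'],'tooth riser',rf(tt),'hz',hz)
for z in (hz,hz+.024): print('tooth',z,(proj(S,[*tt,z])-[250,190])*6+2.5)
E
python3 sl.py s7
```

```text
t 9.75 tcp [0.49869234 0.06771968 0.00642784] ang 166.1429282352848 F [-0.45240758  0.47578473 -0.33738002] tooth riser [0.1103 0.0169] hz 0.0019278428478205498
tooth 0.0019278428478205498 [312.80530235 563.71445218]
tooth 0.02592784284782055 [315.50950337 513.56080086]
```

View pics/s7.png

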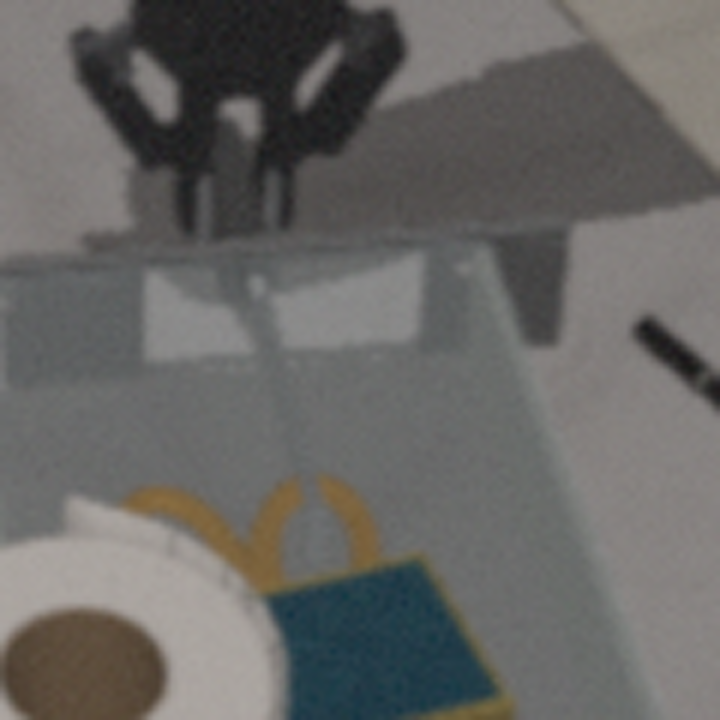

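Call:
apply_moves(moves=[[[0,-0.8,0],0,0],[[0,-1.6,0],0,0],[[0.5,-2.4,0],0,0],[[1,-3.2,0],0,0],[[1.5,-3.9,0],0,0],[[2,-4.6,0],0,0],[[2.5,-5.3,0],0,0],[[3,-6,0],0,0],[[3.2,-6.5,0],0,0],[[3.2,-6.5,0],0,0]])

```text
clock: 11.0
tcp_pos: [0.4517, 0.0119, 0.0063]
orientation: [-0.0, 0.121, 0.993, -0.0]
wrist_force: [0.6, -0.1, -0.5]
finger_gap: 0.0185
```

```bash
python3 sl.py s8; python3 look.py l8
```

```text
t 11.05 tcp [0.45189472 0.01204827 0.00631032] ang 166.12244119234467 F [-0.00490569 -0.13161349 -1.80720116] tooth riser [0.0452 0.0493] hz 0.001810317294282317
tooth 0.001810317294282317 [365.60161915 432.91421542]
tooth 0.025810317294282317 [368.81447134 383.79389801]
t 11.15 tcp [0.45216512 0.01226612 0.0063297 ] ang 166.14650256074412 F [-0.27121792  0.24156971  0.19481191] gap 0.018545836609475574 tooth riser [0.0455 0.0492]
pred elbow zoom [373.19594563 299.3492799 ]
out 571.5 world [0.5358 0.2078] riser [0.0754 0.0147]
   riser bbox x 0.0297 0.1291 y -0.0225 0.069
hole 16.5 world [0.5333 0.2334] riser [0.0998 0.023 ]
   riser bbox x 0.0927 0.1066 y 0.017 0.0294
hole 186.5 world [0.5485 0.1935] riser [ 0.0645 -0.0011]
   riser bbox x 0.0357 0.0948 y -0.0178 0.0151
```

View pics/s8.png

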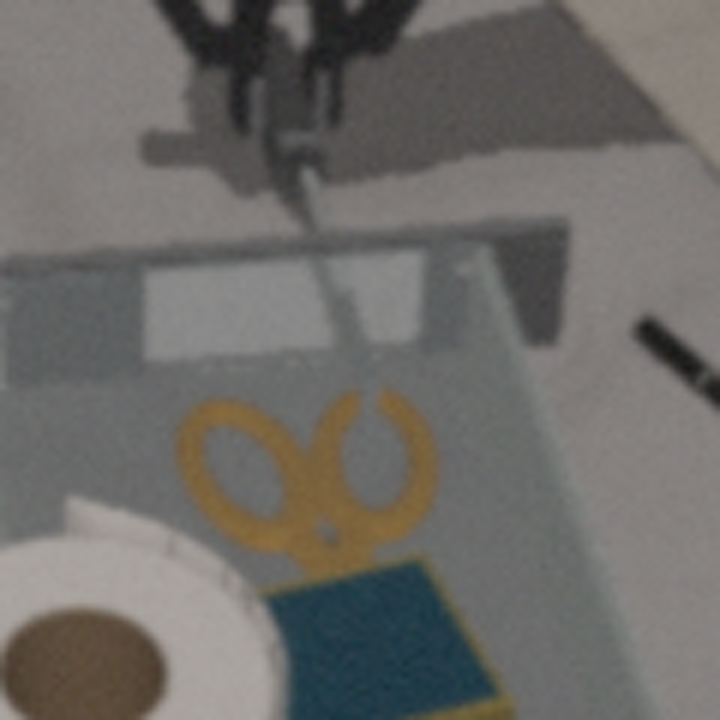

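View pics/l8t.png

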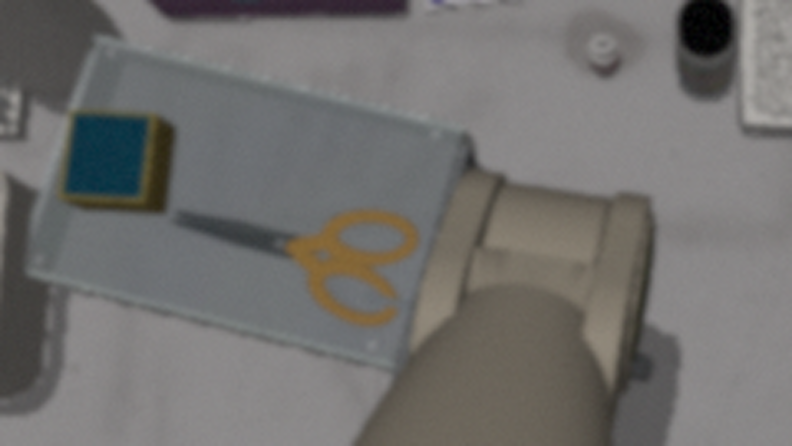

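Call:
apply_moves(moves=[[[0.2,-0.4,0],0,0],[[0.3,-0.8,0],0,0],[[0.3,-1.2,0],0,0],[[0.3,-1.6,0],0,0],[[0.3,-2,0],0,0],[[0.3,-2.4,0],0,0],[[0.3,-2.8,0],0,0],[[0.3,-3.2,0],0,0],[[0.3,-3.5,0],0,0],[[0.3,-3.5,0],0,0]])

```text
clock: 12.4
tcp_pos: [0.4405, -0.0213, 0.0063]
orientation: [-0.0, 0.121, 0.993, -0.0]
wrist_force: [-0.4, -0.1, -1.6]
finger_gap: 0.0187
```

```bash
python3 sl.py s9; python3 look.py l9
```

```text
t 12.45 tcp [ 0.44054756 -0.02115357  0.00627075] ang 166.12616723124478 F [ 0.17106589 -0.98052942 -1.56552603] tooth riser [0.0103 0.0526] hz 0.001770753117638268
tooth 0.001770753117638268 [355.39774574 371.14358674]
tooth 0.025770753117638268 [358.40279906 322.58472638]
t 12.55 tcp [ 0.44057784 -0.02098507  0.0062604 ] ang 166.1435491895488 F [-0.48777466 -0.14097668 -1.53088708] gap 0.018745963925014156 tooth riser [0.0105 0.0527]
pred elbow zoom [414.26761044 314.06308481]
out 331.0 world [0.5133 0.1948] riser [0.0575 0.0335]
   riser bbox x 0.0181 0.0985 y -0.0171 0.0755
hole 19.0 world [0.5115 0.2072] riser [0.0692 0.0382]
   riser bbox x 0.0605 0.0769 y 0.0321 0.0444
```

View pics/s9.png

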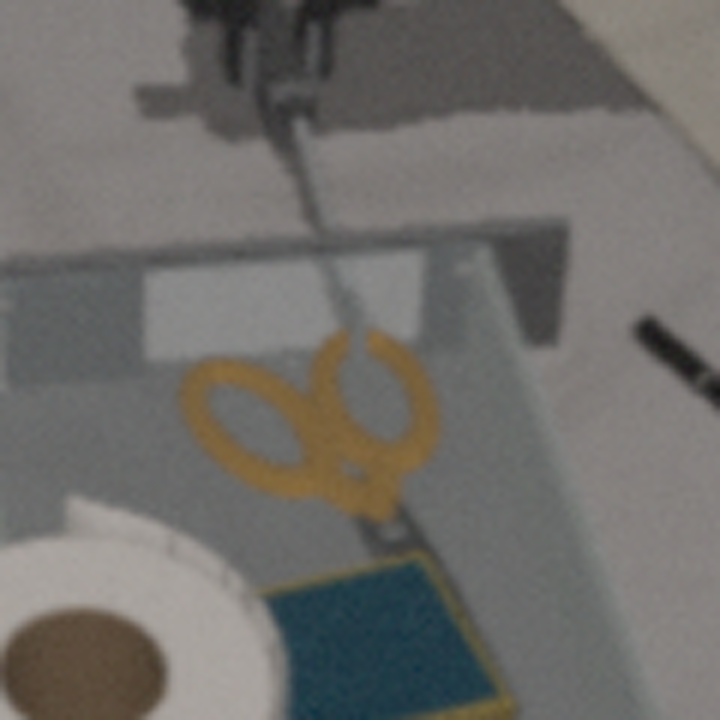

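View pics/l9t.png

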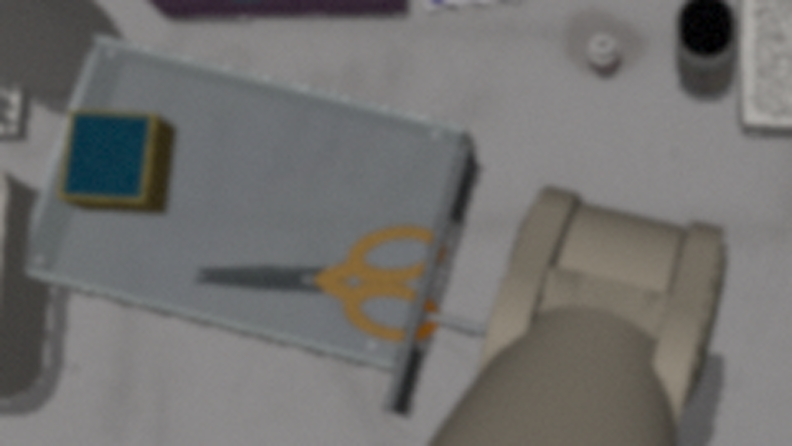

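Call:
apply_moves(moves=[[[-0.2,-0.4,0],0,0],[[-0.4,-0.8,0],0,0],[[-0.6,-1.2,0],0,0],[[-0.6,-1.6,0],0,0],[[-0.6,-2,0],0,0],[[-0.6,-2.4,0],0,0],[[-0.6,-2.7,0],0,0],[[-0.6,-3,0],0,0],[[-0.6,-3,0],0,0],[[-0.6,-3,0],0,0]])

```text
clock: 13.8
tcp_pos: [0.4393, -0.0516, 0.0063]
orientation: [0.0, 0.121, 0.993, -0.0]
wrist_force: [0.2, -0.7, -0.6]
finger_gap: 0.0185
```

```bash
python3 sl.py s10; python3 look.py l10
```

```text
t 13.85 tcp [ 0.43924909 -0.05156588  0.00627013] ang 166.14239183707056 F [ 0.4626121   0.07102804 -0.8466626 ] tooth riser [-0.0196  0.0468] hz 0.0017701318906726661
tooth 0.0017701318906726661 [325.39842079 322.54530482]
tooth 0.025770131890672666 [327.98614401 274.46249033]
t 13.95 tcp [ 0.43929693 -0.05151499  0.0062829 ] ang 166.15115065117212 F [-0.37900876 -0.44699155 -1.55500855] gap 0.018409591499919123 tooth riser [-0.0195  0.0468]
pred elbow zoom [452.50861129 315.94784159]
out 50.5 world [0.4674 0.129 ] riser [-0.0171  0.0628]
   riser bbox x -0.0362 0.0063 y 0.0492 0.0736
out 41.0 world [0.4962 0.1265] riser [-0.0128  0.0341]
   riser bbox x -0.032 0.0055 y 0.0277 0.0407
out 230.0 world [0.5058 0.1782] riser [0.0397 0.0369]
   riser bbox x 0.0177 0.0686 y -0.0137 0.071
out 68.5 world [0.5312 0.1252] riser [-0.0059 -0.0002]
   riser bbox x -0.017 0.0073 y -0.0216 0.0251
```

View pics/s10.png

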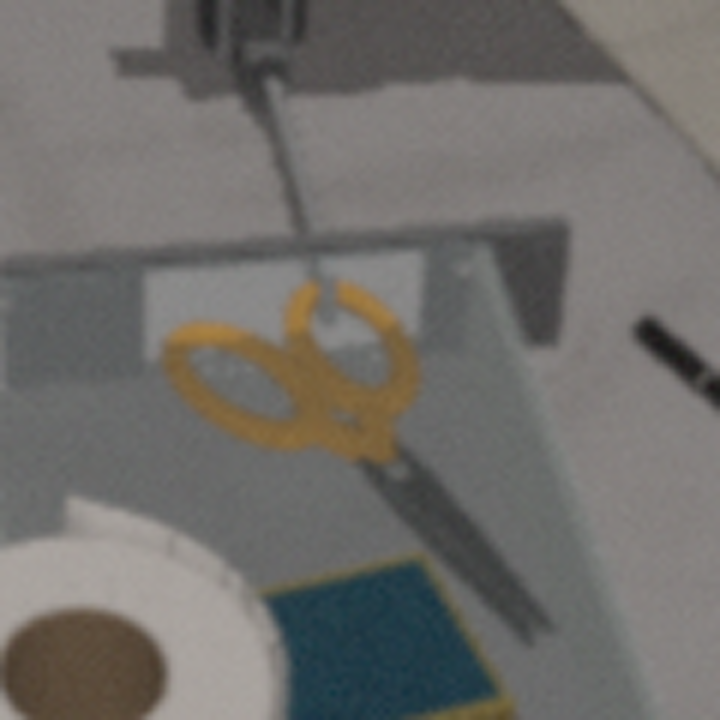

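View pics/l10t.png

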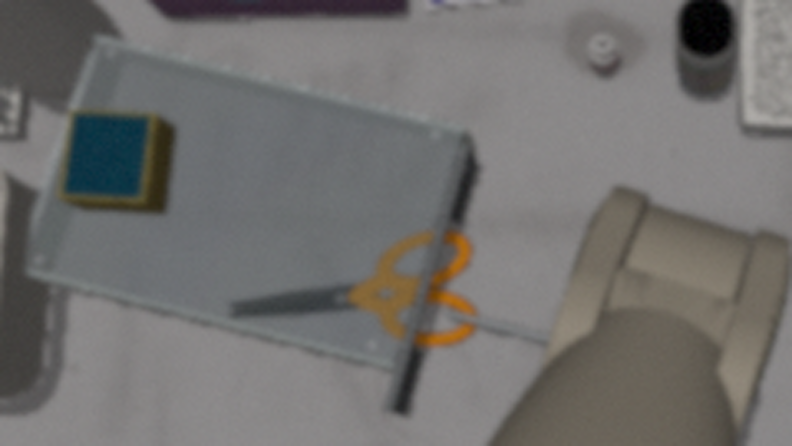

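Call:
apply_moves(moves=[[[0,-0.4,0],0,0],[[0,-0.8,0],0,0],[[0,-1.2,0],0,0],[[0,-1.6,0],0,0],[[0,-2,0],0,0],[[0,-2.4,0],0,0],[[0,-2.8,0],0,0],[[0,-3.2,0],0,0],[[0,-3.5,0],0,0],[[0,-3.5,0],0,0]])

```text
clock: 15.2
tcp_pos: [0.4308, -0.0858, 0.0063]
orientation: [-0.0, 0.121, 0.993, -0.0]
wrist_force: [0.4, 0.2, -1.3]
finger_gap: 0.0189
```

```bash
python3 sl.py s11; python3 look.py l11
```

```text
t 15.25 tcp [ 0.43083344 -0.08573656  0.00627318] ang 166.1237813124765 F [ 0.00820184 -0.24828261 -1.56965075] tooth riser [-0.0548  0.047 ] hz 0.0017731796583394877
tooth 0.0017731796583394877 [308.8067272  266.50383438]
tooth 0.025773179658339487 [311.13906312 218.99314014]
t 15.35 tcp [ 0.43088671 -0.08558364  0.00628547] ang 166.13779098656713 F [-0.08259043 -0.0844515  -1.32616697] gap 0.01851805550317355 tooth riser [-0.0546  0.047 ]
pred elbow zoom [494.92878019 326.69341226]
out 29.0 world [0.4935 0.166 ] riser [0.025 0.046]
   riser bbox x 0.0177 0.0344 y 0.0341 0.0549
out 387.5 world [0.4954 0.1137] riser [-0.0255  0.0319]
   riser bbox x -0.0694 0.0081 y -0.0214 0.0749
```

View pics/l11t.png

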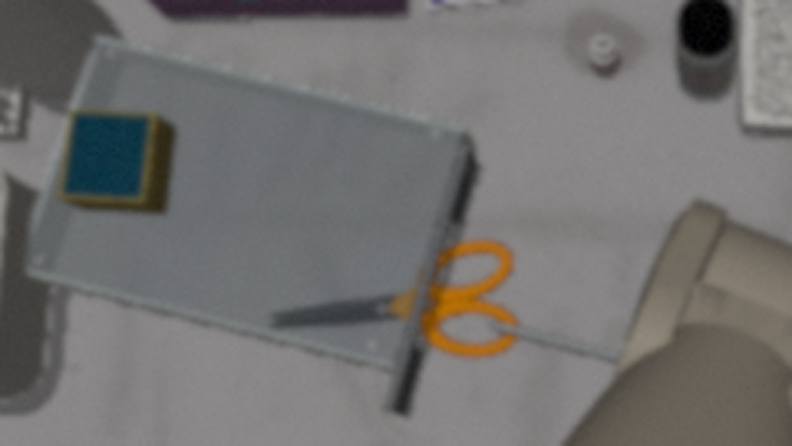

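Call:
apply_moves(moves=[[[0.2,-0.5,0],0,0],[[0.5,-1,0],0,0],[[0.8,-1.5,0],0,0],[[1.1,-2,0],0,0],[[1.4,-2.5,0],0,0],[[1.6,-3,0],0,0],[[1.8,-3.5,0],0,0],[[1.8,-4,0],0,0],[[1.8,-4.5,0],0,0],[[1.8,-4.5,0],0,0]])

```text
clock: 16.6
tcp_pos: [0.4027, -0.1254, 0.0063]
orientation: [0.0, 0.121, 0.993, -0.0]
wrist_force: [0.4, 0.2, -1.5]
finger_gap: 0.0188
```

```bash
python3 sl.py s12; python3 look.py l12
```

```text
t 16.65 tcp [ 0.40266189 -0.12521421  0.00627139] ang 166.11790839565015 F [-0.50079619 -0.10306287 -1.16849526] tooth riser [-0.0997  0.0651] hz 0.001771389503623562
tooth 0.001771389503623562 [331.60527788 195.49543313]
tooth 0.02577138950362356 [334.1146256  148.73903799]
t 16.75 tcp [ 0.40261842 -0.12494754  0.00623091] ang 166.14022603412528 F [-0.64229495  0.39964084 -1.15069489] gap 0.018586858752056436 tooth riser [-0.0995  0.0653]
pred elbow zoom [543.47355174 362.56780344]
out 698.5 world [0.4778 0.0795] riser [-0.0628  0.0411]
   riser bbox x -0.1157 -0.0096 y -0.0054 0.0903
hole 157.0 world [0.4963 0.0702] riser [-0.0676  0.0209]
   riser bbox x -0.0942 -0.0409 y 0.0031 0.0382
```

View pics/l12t.png

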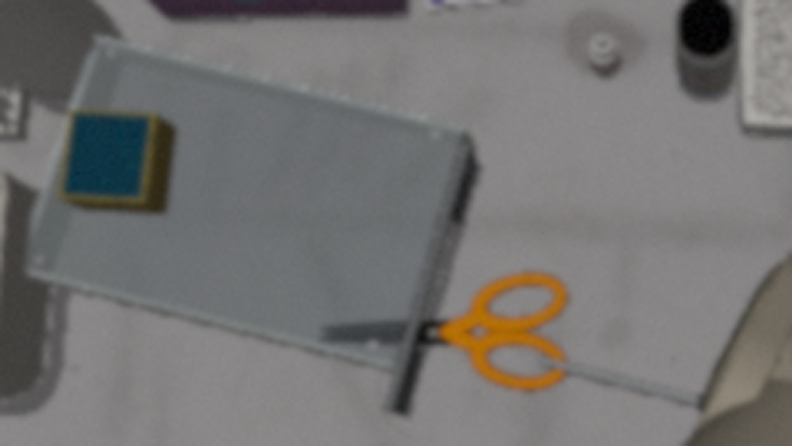

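```bash
python3 - <<'E'
from h import *
T=cam('top')
for a in [(325,326),(325,340),(410,322),(410,342),(443,332)]: print(a,rf(ray(T,((a[0]+.5)/3.3-.5+50,(a[1]+.5)/3.3-.5+130),.006)))
E
```

```text
(325, 326) [0.0815 0.0783]
(325, 340) [0.0783 0.0892]
(410, 322) [0.0157 0.0586]
(410, 342) [0.0112 0.0743]
(443, 332) [-0.0125  0.0601]
```

Call:
apply_moves(moves=[[[0.1,-0.5,0],0,0],[[0.2,-1,0],0,0],[[0.3,-1.5,0],0,0],[[0.4,-2,0],0,0],[[0.5,-2.5,0],0,0],[[0.6,-3,0],0,0],[[0.6,-3.5,0],0,0],[[0.6,-4,0],0,0],[[0.6,-4.5,0],0,0],[[0.6,-5,0],0,0]])

```text
clock: 18.05
tcp_pos: [0.3848, -0.1724, 0.0063]
orientation: [0.0, 0.121, 0.993, 0.0]
wrist_force: [-0.0, 0.7, -1.7]
finger_gap: 0.0186
```

```bash
python3 look.py l13
```

```text
t 18.15 tcp [ 0.3848853  -0.17266174  0.00632202] ang 166.1054690075874 F [ 0.593226    0.08662477 -1.61867837] gap 0.018609784435238065 tooth riser [-0.15    0.0713]
pred elbow zoom [603.28314991 385.27114198]
out 714.5 world [0.4627 0.0301] riser [-0.1144  0.0442]
   riser bbox x -0.1641 -0.0591 y -0.0006 0.0941
hole 158.5 world [0.4809 0.0187] riser [-0.1212  0.0239]
   riser bbox x -0.1477 -0.0938 y 0.0072 0.0397
```

View pics/l13t.png

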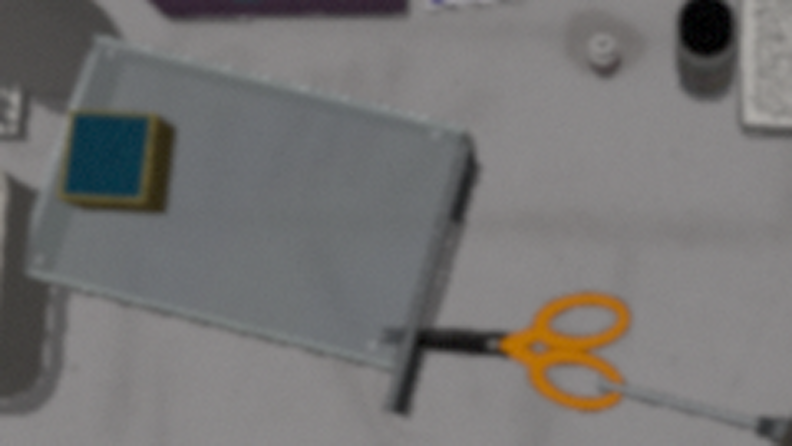

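Call:
apply_moves(moves=[[[0,-0.5,0],0,0],[[0,-1,0],0,0],[[0,-1.5,0],0,0],[[0,-2,0],0,0],[[0,-2.5,0],0,0],[[0,-3,0],0,0],[[0,-3.5,0],0,0],[[0,-4,0],0,0],[[0,-4.5,0],0,0],[[0,-4.5,0],0,0]])

```text
clock: 19.4
tcp_pos: [0.3741, -0.2162, 0.0063]
orientation: [0.0, 0.121, 0.993, -0.0]
wrist_force: [0.6, -0.2, -1.3]
finger_gap: 0.0184
```

```bash
python3 look.py l14
```

```text
t 19.5 tcp [ 0.37395839 -0.21578501  0.00623336] ang 166.12802875910015 F [ 0.11979933  0.00720935 -0.88904892] gap 0.01822145385794181 tooth riser [-0.1945  0.072 ]
pred elbow zoom [657.62395648 399.61032215]
out 705.5 world [ 0.4512 -0.0126] riser [-0.1586  0.0454]
   riser bbox x -0.2104 -0.1046 y 0.0002 0.0954
hole 157.0 world [ 0.4693 -0.0239] riser [-0.1654  0.0252]
   riser bbox x -0.1919 -0.1387 y 0.008 0.0423
```

View pics/l14t.png

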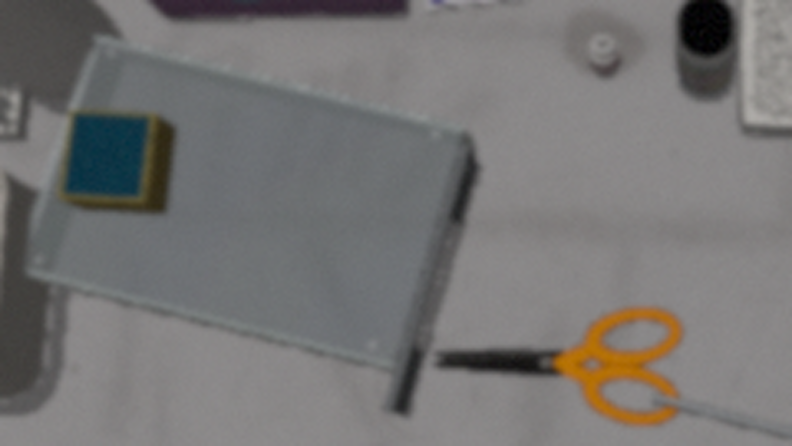

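Call:
apply_moves(moves=[[[0,0.5,0],0,0],[[0,0.7,-2],0,0],[[0,0.7,-4],0,0],[[0,0.7,-6.5],0,0],[[0,0.7,-7.5],10,0],[[0,0.7,-7.5],20,0],[[0,0.7,-7.5],30,0],[[0,0.7,-7.5],40,0],[[0,0.7,-7.5],50,0],[[0,0.7,-7.5],60,0]])

```text
clock: 20.75
tcp_pos: [0.3757, -0.2083, 0.0812]
orientation: [-0.0, 0.603, 0.798, 0.0]
wrist_force: [-0.4, 0.7, -1.5]
finger_gap: 0.0185
```

```bash
python3 look.py l15; python3 - <<'E'
from h import *
go([.42,-.172,.0055],77.2)
E
```

```text
t 20.85 tcp [ 0.375694   -0.2083774   0.08119307] ang 106.15295813600436 F [ 0.87744576  0.02138799 -1.34795907] gap 0.018558613247821477 tooth riser [-0.2777 -0.083 ]
pred elbow zoom [813.55796699 219.93347264]
out 886.5 world [ 0.4448 -0.0152] riser [-0.1627  0.051 ]
   riser bbox x -0.2117 -0.1046 y 0.0002 0.0954
hole 171.0 world [ 0.4207 -0.022 ] riser [-0.1748  0.0729]
   riser bbox x -0.2033 -0.1461 y 0.0584 0.0872
hole 158.5 world [ 0.4693 -0.0237] riser [-0.1651  0.0252]
   riser bbox x -0.1919 -0.138 y 0.008 0.0423
shift cm [2.26 5.27 7.57] yaw 29.0 | at [ 0.3757 -0.2084  0.0812] ang 106.15 gap 0.0186 F [ 0.9  0.  -1.3] t 20.85
```

View pics/l15t.png

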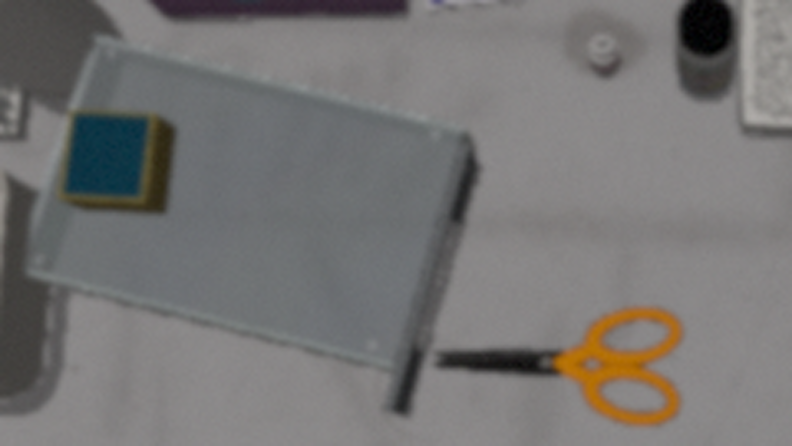

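Call:
apply_moves(moves=[[[2.3,5.3,0],10,0],[[2.3,5.3,1],20,0],[[2.3,5.3,3],29,0],[[2.3,5.3,5],29,0],[[2.3,5.3,6.8],29,0],[[2.3,5.3,7.55],29,0],[[2.3,5.3,7.6],29,0],[[2.3,5.3,7.6],29,0],[[2.3,5.3,7.6],29,0.3],[[2.3,5.3,7.6],29,0.6]])

```text
clock: 22.1
tcp_pos: [0.4206, -0.1723, 0.0057]
orientation: [0.0, 0.782, 0.624, 0.0]
wrist_force: [0.2, -0.6, 0.4]
finger_gap: 0.0427
```

```bash
python3 - <<'E'
from h import *
T=cam('top');save('t16',T[0],1.5)
go([.447,.025,.1],-2)
E
```

```text
shift cm [19.82 -1.8  -9.44] yaw 79.1 | at [ 0.4206 -0.1723  0.0056] ang 77.15 gap 0.05 F [0.4 0.  0.1] t 22.15
```

Call:
apply_moves(moves=[[[0,0,0],0,0.8],[[0,0,-4],0,1],[[0,0,-9],0,1],[[4,-0.4,-13],-10,1],[[9,-0.9,-13],-20,1],[[14,-1.3,-13],-30,1],[[19.8,-1.8,-13],-40,1],[[19.8,-1.8,-13],-50,1],[[19.8,-1.8,-13],-60,1],[[19.8,-1.8,-13],-70,1]])

```text
clock: 23.4
tcp_pos: [0.4467, 0.0254, 0.1353]
orientation: [-0.0, 0.28, 0.96, 0.0]
wrist_force: [0.6, 0.1, -0.4]
finger_gap: 0.0854
```

```bash
python3 - <<'E'
from h import *
T=cam('top');save('t17',T[0],1.5); S=cam('side'); save('s17',S[0],1.5)
go([.447,.01,.13],178)
E
```

```text
shift cm [-0.84 -1.25  0.53] yaw -30.8 | at [0.4467 0.0251 0.1353] ang 147.18 gap 0.0852 F [-0.2  0.4  0.8] t 23.5
```

View pics/s17.png

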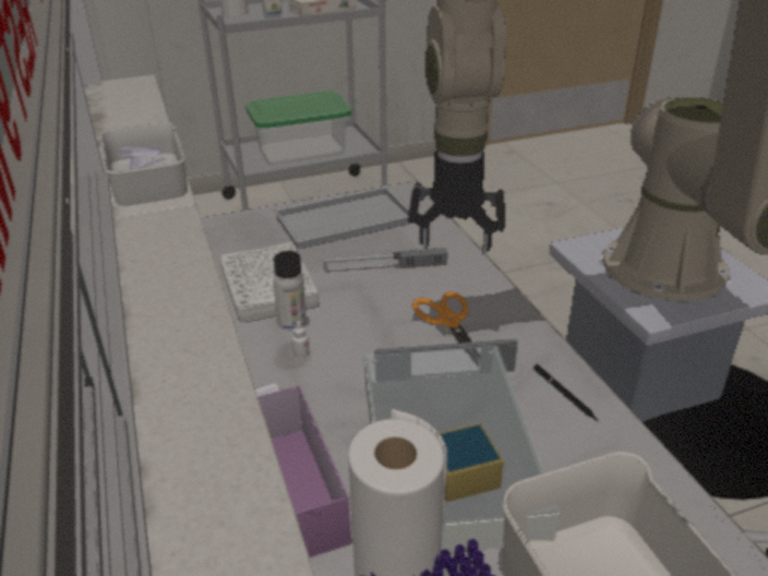

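View pics/t17.png

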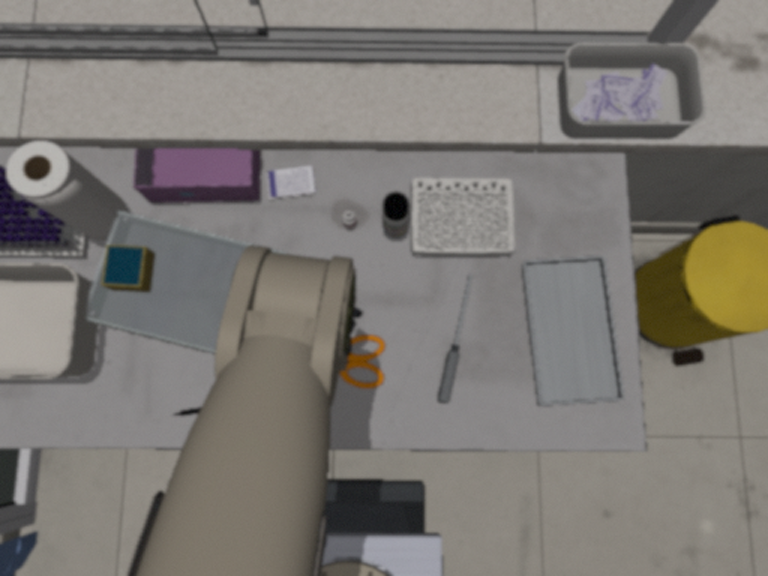

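Call:
apply_moves(moves=[[[0,0,-1],-10,1],[[0,0,-3],-20,1],[[0,0,-3],-30.8,1],[[0,0,-3],-30.8,1],[[0,0,-3],-30.8,1],[[0,0,-3],-30.8,1],[[0,0,-3],-30.8,1],[[0,0,-3],-30.8,1],[[0,0,-3],-30.8,1],[[0,0,-3],-30.8,1]])

```text
clock: 24.75
tcp_pos: [0.4467, 0.025, 0.1653]
orientation: [-0.0, 0.018, 1.0, 0.0]
wrist_force: [0.8, 1.0, -0.1]
finger_gap: 0.0854
```

```bash
cat > wl.py <<'E'
import sys
from h import *
W=cam('wrist');save(sys.argv[1],W[0],1.5)
hsv=cv2.cvtColor(W[0],cv2.COLOR_RGB2HSV)
m=((hsv[...,0]>8)&(hsv[...,0]<25)&(hsv[...,1]>120)&(hsv[...,2]>90)).astype(np.uint8)
cs,h=cv2.findContours(m,cv2.RETR_CCOMP,cv2.CHAIN_APPROX_NONE)
for c,hh in zip(cs,h[0]):
    M=cv2.moments(c)
    if M['m00']<60: continue
    q=(M['m10']/M['m00'],M['m01']/M['m00']); print('hole' if hh[3]>=0 else 'out',M['m00'],np.round(q,1),np.round(ray(W,q,float(sys.argv[2])),4))
E
python3 wl.py w18 .008; python3 -c "
from h import *
go([.4467,.0251,.002],178)"
```

```text
out 8396.0 [254.6 124.3] [ 0.4435 -0.0174  0.008 ]
hole 85.5 [254.9 157.2] [0.4443 0.012  0.008 ]
hole 1428.0 [226.8 118.2] [ 0.4677 -0.0235  0.008 ]
hole 1426.0 [282.  117.6] [ 0.4193 -0.0224  0.008 ]
shift cm [1.000e-02 2.000e-02 1.633e+01] yaw -0.1 | at [0.4468 0.0249 0.1653] ang 177.93 gap 0.085 F [-0.2 -0.6  0.5] t 24.8
```

View pics/w18.png

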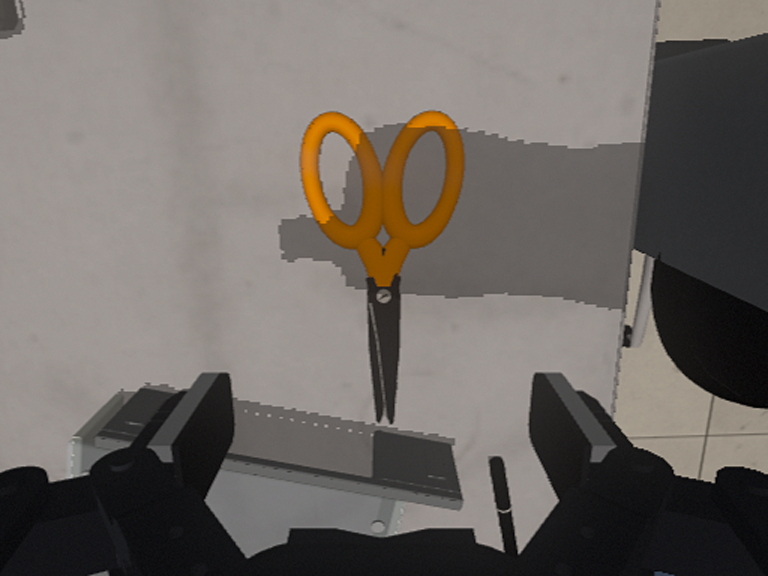

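Call:
apply_moves(moves=[[[0.1,0,5],0.7,0.7],[[0.1,0,10],0.7,0.7],[[0.1,0,14],0.7,0.7],[[0.1,0,16],0.7,0.7],[[0.1,0,16.45],0.7,0.7],[[0.1,0,16.45],0.7,0.7],[[0.1,0,16.45],0.7,0],[[0.1,0,16.45],0.7,0],[[0.1,0,16.45],0.7,0],[[0.1,0,16.45],0.7,0]], squeeze=50)

```text
clock: 26.05
tcp_pos: [0.4467, 0.0249, 0.0021]
orientation: [0.001, 0.024, 1.0, -0.0]
wrist_force: [-1.4, 0.1, 7.6]
finger_gap: 0.0211
```

```bash
python3 -c "
from h import *
go([.42,-.1,.12],178)
S=cam('side'); save('s19',S[0][170:290,230:390],5)"
```

```text
shift cm [  2.04 -12.6  -11.8 ] yaw -0.8 | at [0.4467 0.0249 0.0021] ang 177.24 gap 0.0211 F [-1.4  0.1  7.6] t 26.05
```

View pics/s19.png

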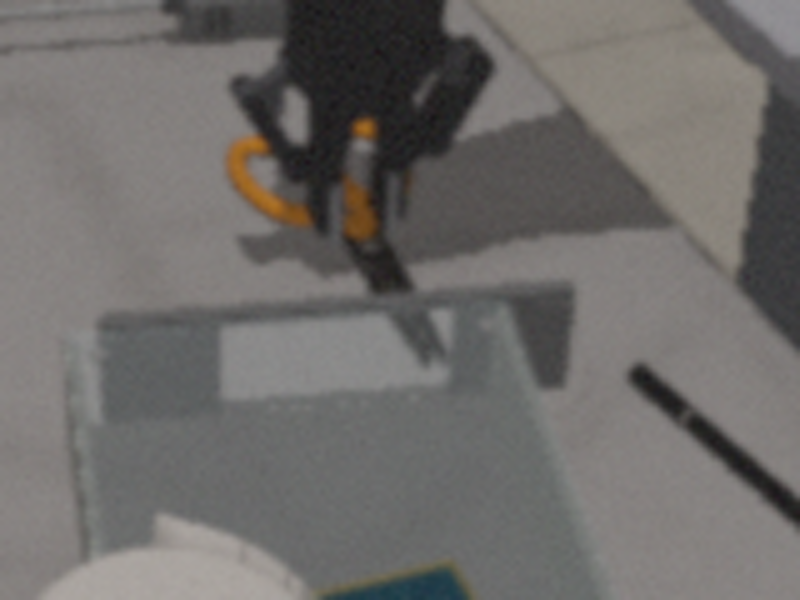

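Call:
apply_moves(moves=[[[0,0,-0.5],0,0],[[0,0,-1.5],0,0],[[0,0,-3],0,0],[[0,-1,-5],0,0],[[0.5,-3,-7],0,0],[[1,-6,-9],0,0],[[1.5,-9,-11],0,0],[[2,-12.5,-11],0,0],[[2,-12.5,-11],0,0],[[2,-12.5,-11],0,0]])

```text
clock: 27.35
tcp_pos: [0.4195, -0.0986, 0.1109]
orientation: [-0.0, 0.024, 1.0, 0.0]
wrist_force: [-0.7, 0.9, -1.0]
finger_gap: 0.0213
```

```bash
python3 wl.py w20 .118; python3 -c "
from h import *
go([.50,-.38,.12],94)
S=cam('side'); save('s20',S[0][100:260,200:360],5)"
```

```text
out 36780.0 [256.8 150.6] [ 0.415  -0.1476  0.118 ]
hole 304.0 [255.  221.9] [ 0.4172 -0.1163  0.118 ]
hole 6012.0 [316.  143.3] [ 0.3908 -0.1495  0.118 ]
hole 6073.5 [198.4 140.3] [ 0.4385 -0.153   0.118 ]
shift cm [ -9.39 -27.76  -0.95] yaw 83.3 | at [ 0.4195 -0.0983  0.1108] ang 177.26 gap 0.0208 F [ 0.9 -1.  -1.3] t 27.4
```

View pics/s20.png

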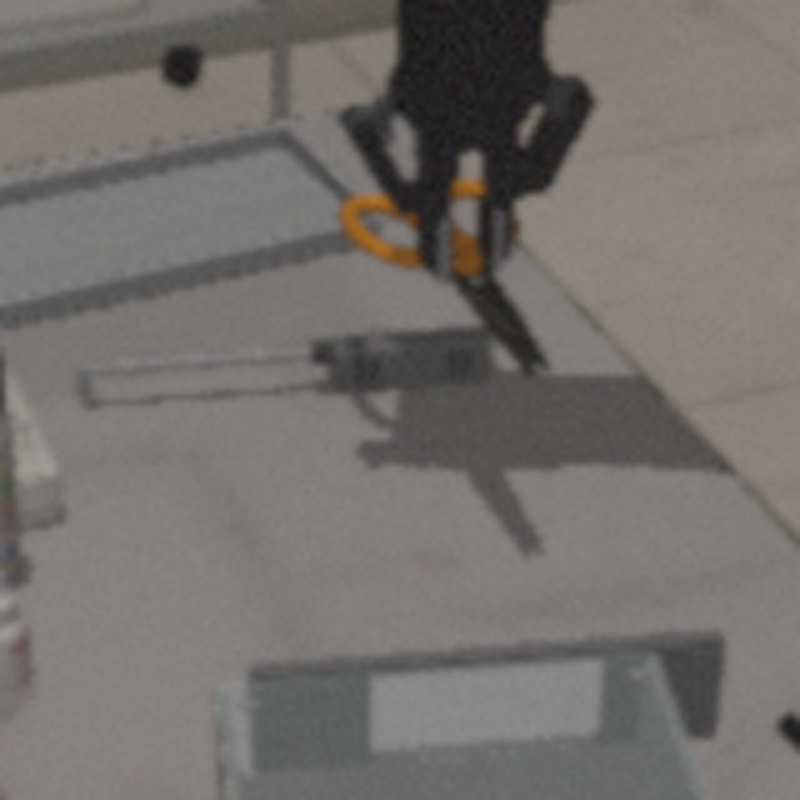

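View pics/w20.png

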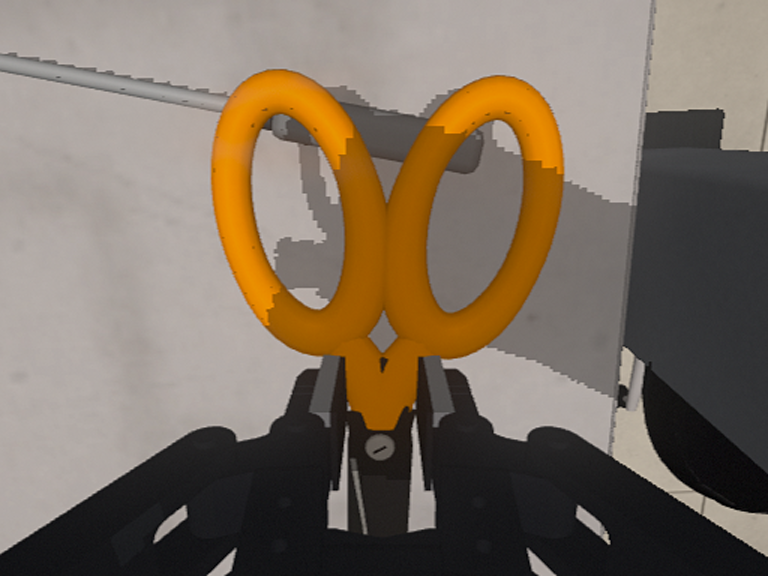

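```bash
python3 -c "
from h import *
go([.4887,-.3932,.1108],95)"
```

```text
shift cm [ -8.3  -29.15  -0.03] yaw 82.3 | at [ 0.4196 -0.0981  0.1107] ang 177.29 gap 0.0211 F [-0.1  0.8 -0.8] t 27.45
```

Call:
apply_moves(moves=[[[-0.8,-3,0],9,0],[[-1.8,-6.5,0],18,0],[[-2.8,-10,0],27,0],[[-3.8,-13.5,0],36,0],[[-4.8,-17,0],45,0],[[-5.8,-20.5,0],54,0],[[-6.8,-24,0],63,0],[[-7.8,-27.5,0],72,0],[[-8.3,-29.1,0],82,0],[[-8.3,-29.1,0],82.3,0]])

```text
clock: 28.7
tcp_pos: [0.4893, -0.3936, 0.11]
orientation: [-0.0, 0.675, 0.738, 0.0]
wrist_force: [0.6, 0.0, -0.8]
finger_gap: 0.0213
```

```bash
python3 wl.py w21 .114; python3 -c "
from h import *
go([.4887,-.3932,.1108],95)
S=cam('side'); save('s21',S[0][80:240,160:320],5)
T=cam('top');save('t21',T[0],1.5)"
```

```text
out 143.5 [ 14.5 256.2] [ 0.4985 -0.503   0.114 ]
out 283.0 [ 23.9 224.8] [ 0.4823 -0.4971  0.114 ]
hole 99.5 [ 27.3 223.6] [ 0.4816 -0.4955  0.114 ]
out 80.0 [  7.1 216.2] [ 0.4788 -0.504   0.114 ]
out 3672.5 [ 61.5 180.9] [ 0.4603 -0.4788  0.114 ]
hole 149.5 [ 56.2 199.5] [ 0.469  -0.4817  0.114 ]
hole 97.0 [ 60.7 178.4] [ 0.4592 -0.4791  0.114 ]
hole 78.5 [ 33.2 169. ] [ 0.456  -0.4903  0.114 ]
hole 151.0 [ 47.3 166.5] [ 0.4544 -0.4843  0.114 ]
out 214.5 [ 50.4 125.1] [ 0.4367 -0.4815  0.114 ]
out 36738.0 [256.7 150.6] [ 0.4397 -0.3965  0.114 ]
hole 306.0 [255.  221.8] [ 0.4717 -0.3943  0.114 ]
hole 6037.0 [315.9 143.3] [ 0.4344 -0.3722  0.114 ]
hole 6072.5 [198.3 140.1] [ 0.4375 -0.421   0.114 ]
shift cm [-0.06 -0.02 -0.08] yaw 0.1 | at [ 0.4889 -0.3925  0.11  ] ang 95.15 gap 0.0213 F [-0.2  0.7 -0.3] t 28.75
```

View pics/s21.png

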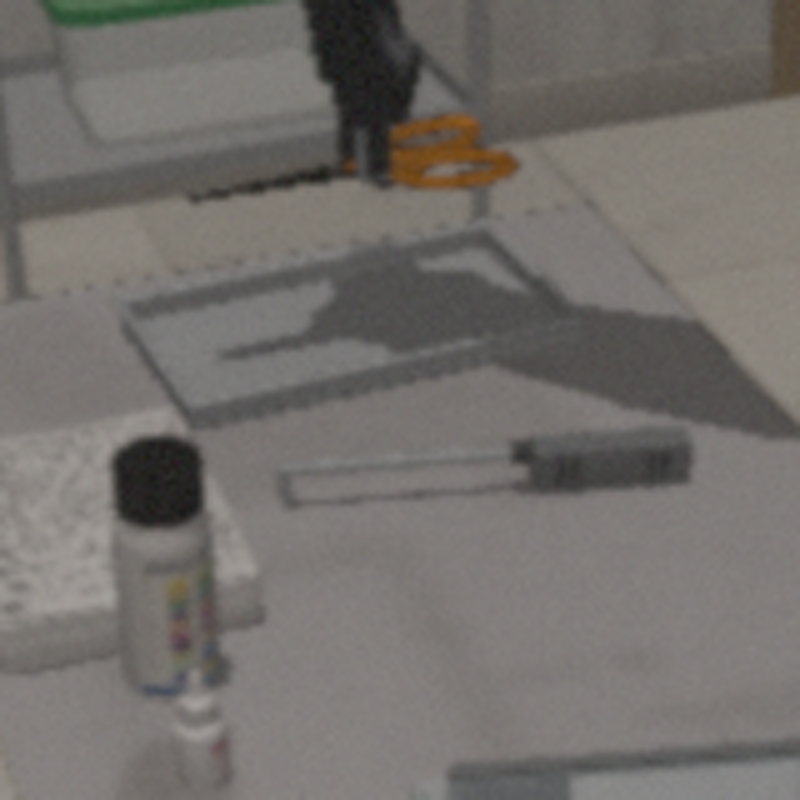

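View pics/w21.png

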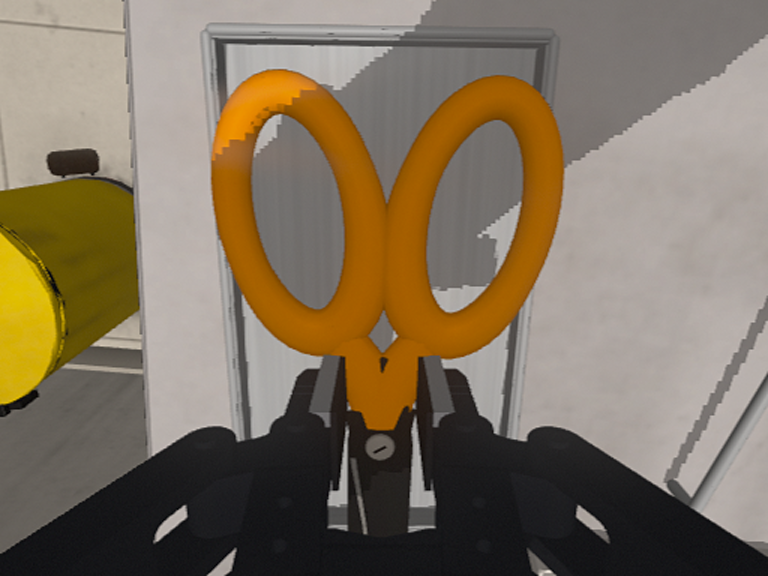

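Call:
apply_moves(moves=[[[0,0,3],0,0],[[0,0,6],0,0],[[0,0,8],0,0],[[0,0,9.3],0,0],[[0,0,10],0,0],[[0,0,10.3],0,0],[[0,0,10.45],0,0],[[0,0,10.45],0,0],[[0,0,10.45],0,0],[[0,0,10.45],0,0]])

```text
clock: 30.1
tcp_pos: [0.4888, -0.3937, 0.0065]
orientation: [0.0, 0.676, 0.737, 0.0]
wrist_force: [-0.3, 0.5, -0.1]
finger_gap: 0.0212
```

```bash
python3 -c "
from h import *
go([.4887,-.3932,.1108],95)
S=cam('side'); save('s22',S[0][100:220,180:300],6)"
```

```text
shift cm [  0.05  -0.   -10.43] yaw -0.1 | at [ 0.4888 -0.3937  0.0065] ang 94.94 gap 0.0212 F [-0.3  0.5 -0.1] t 30.1
```

View pics/s22.png

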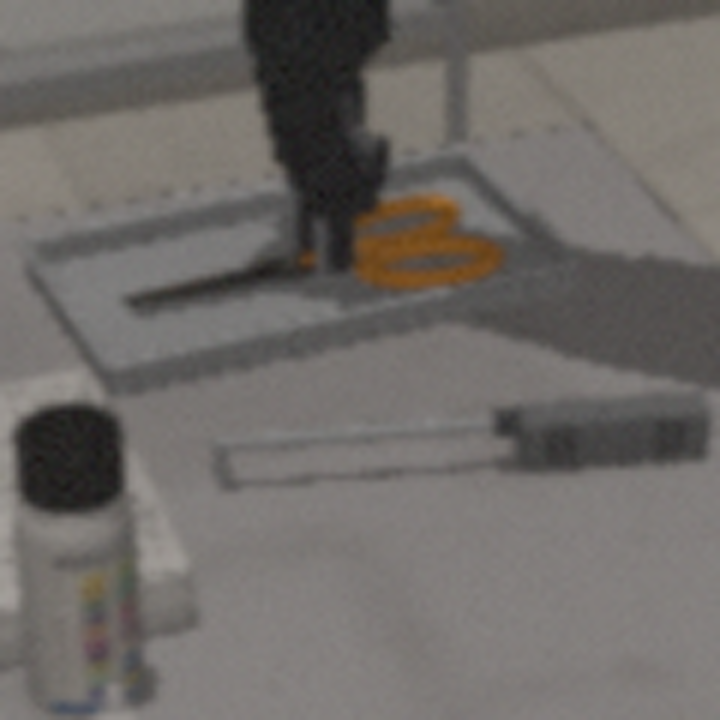

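Call:
apply_moves(moves=[[[0,0,0.05],0,0],[[0,0,0.1],0,0],[[0,0,0.1],0,0],[[0,0,0.1],0,0.35],[[0,0,0.05],0,0.6],[[0,0,0],0,0.7],[[0,0,-1],0,0.7],[[0,0,-4],0,0.7],[[0,0,-9],0,0.7],[[0,0,-14],0,0.7]])

```text
clock: 31.4
tcp_pos: [0.4885, -0.3934, 0.1482]
orientation: [0.0, 0.676, 0.737, 0.0]
wrist_force: [0.4, -0.1, 0.3]
finger_gap: 0.0598
```

Call:
apply_moves(moves=[[[0,-2,-6],0,0.7],[[0,-5,-10],0,0.7],[[0,-5,-10],0,0.7],[[0,-5,-10],0,0.7],[[0,-5,-10],0,0.7],[[0,-5,-10],0,0.7],[[0,-5,-10],0,0.7],[[0,-5,-10],0,0.7],[[0,-5,-10],0,0.7],[[0,-5,-10],0,0.7]])

```text
clock: 32.65
tcp_pos: [0.4389, -0.3979, 0.2463]
orientation: [0.0, 0.676, 0.737, 0.0]
wrist_force: [-0.2, -0.6, 0.2]
finger_gap: 0.0598
```

```bash
python3 wl.py w23 .011; python3 -c "
from h import *
S=cam('side'); save('s23',S[0],1.5)
T=cam('top');save('t23',T[0],1.5)"
```

```text
out 674.0 [ 39.4 245.6] [ 0.5743 -0.6517  0.011 ]
hole 84.5 [ 44.9 248.9] [ 0.5782 -0.6453  0.011 ]
hole 75.5 [ 29.  247.7] [ 0.5782 -0.6648  0.011 ]
out 188.0 [ 67.  221.9] [ 0.5394 -0.6155  0.011 ]
out 135.0 [ 44.9 219.6] [ 0.5386 -0.6418  0.011 ]
out 167.5 [  8.1 199. ] [ 0.516  -0.6827  0.011 ]
out 1279.5 [ 45.6 154. ] [ 0.4575 -0.6336  0.011 ]
out 4843.5 [255.1 158.3] [ 0.4416 -0.396   0.011 ]
hole 842.0 [276.7 153.9] [ 0.4343 -0.372   0.011 ]
hole 840.5 [234.1 152.7] [ 0.4372 -0.4203  0.011 ]
```

View pics/w23.png

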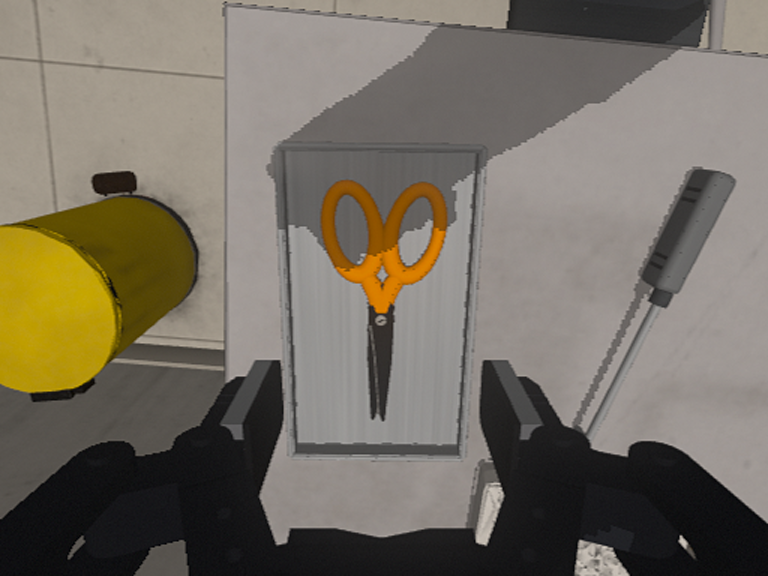

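View pics/s23.png

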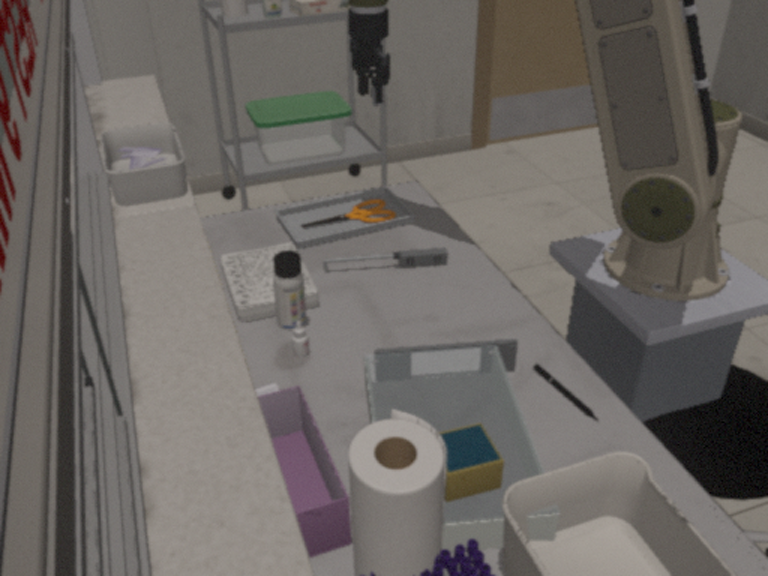

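View pics/t23.png

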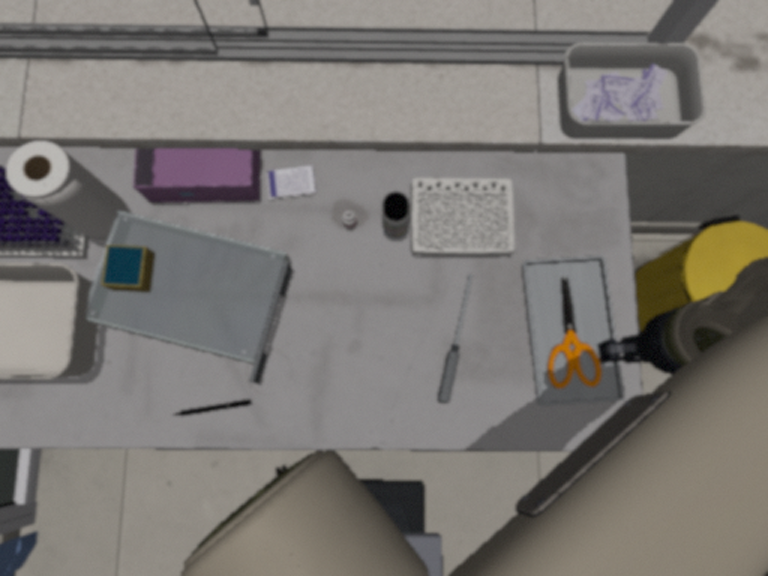

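```bash
python3 -c "
from h import *
print(env.hand_in())"
```

```text
the job is handed in; nothing more can be done
None
```

The scissors are in the steel tray, the hook lies flat on the open desk, and the job is handed in. It took about 33 s of the 72 s allowed. No verdict was given, so what follows is from my own checks.

**How it went:** I found the gate's gap in the side and top views, centred about 27 mm to the riser's +y side. I put the hook's tooth in the left finger loop and eased the scissors sideways while drawing them out. They came through without catching, and wrist-force readings between pulls stayed under about 2 N. I drew them fully clear of the gate before any finger touched them. Then I laid the hook down, gripped the scissors by the neck and set them in the tray.

**Last checks:**
- **Scissors:** The last pictures show them lying in the tray, with their origin about 4 mm from the tray's centre and their length within about 1° of the tray's long side. I judged flatness by eye.
- **Hook:** In the pictures it lies flat on the desk, about 0.23 m from the tray's centre.
- **Bystanders:** Both bottles and the marker look unmoved in the side and top views.
- **Robot:** It is clear of everything.

**Small disagreements:**
- The tooth's lower end looked lower in the side view than predicted, probably its shadow. It still passed over the loop's bar cleanly.
- The top and wrist views differed by about 2 mm on where the scissors were.
- The fingertips pressed the desk with about 8 N when I gripped the scissors.

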